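# Drain the shrimp caves and pack them away

### The arm

A 7-joint arm with a two-finger parallel gripper is mounted at the origin on the work surface. World frame = base frame: x ahead of the robot, y to its left, z up, the work surface at z = 0. Lengths are in m, angles in rad, forces in N, time in s.
With the tool pointing down it reaches from about 0.425 to 0.925 m from the base axis. Payload 6.8 kg.
Tool frame: the origin (TCP) lies midway between the tips of the shut fingers; the grasp point (between the pads) lies 19 mm behind it; z points along the fingers, x is the direction in which the jaws open and shut, and the axes are right-handed (so a half turn about z gives the same grasp; the last joint's range is limited). The gripper opens to 85 mm and grips with 20 to 120 N. Pads are 22 mm wide; open, the fingers measure 114 mm over their backs; the gripper's body (76 mm by 85 mm) begins 54 mm behind the grasp point. The pads swing forward as they close: fully open they stand 13 mm farther back than shut.
Start: joints at [-1.301, 0.477, 0.022, 1.555, -0.011, 1.109, -0.083], TCP at [0.249, 0.627, 0.231] pointing down, gripper open.
Joint ranges: [-2.96, 2.96], [-0.34, 2.1], [-1.41, 1.46], [0.24, 2.44], [-1.37, 4.51], [0.17, 1.92], [-2.96, 2.96]. Speed limits (rad/s): [2.39, 2.39, 3.14, 3.14, 3.14, 3.14, 3.14].

### API

Orientations are given as a unit quaternion [w, x, y, z].
In Python, from station import * gives the robot as it stands.
- The arm moves only by the shell command python3 -m handwheel 'ROWS' [FORCE]. ROWS is JSON, a list of rows, each an object of numbers: "grip": the finger opening in cm, from 0 to 8.54; "tx", "ty", "tz": the shift along the tool's x, y, z in cm; "yaw": the turn about the tool's z in degrees. In form: [{"grip": .., "tx": .., "ty": .., "tz": .., "yaw": ..}, ...]. A call has 1 to 5 rows; each row shifts and turns the commanded pose from where the row before left it, along the tool's axes as they then stand; what a row does not reach is not made up. A row lasts 1/10 s, in which the tool goes at most 50 mm and 8.59 degrees, less where a joint would pass 70% of its speed; a pose out of reach is approached as far as the arm can. A call is refused whole if a number of a shift passes 5 or a number of a turn 8.59, either way. A call with a gripper value outside its range is refused whole. The fingers move at their own pace and stop on an object; FORCE is the grip in N (left out, the last holds). Time passes only in rows, so rows that do not move let the fingers close. It gives the time, the measured TCP pose, the force and the opening at its end, in the units of the state.
- get_obs(): the state, without advancing time (a new reading comes with each control period).
- read_camera(name): name is "scene" or "side" or "wrist"; returns a dict with "image" (420x560x3 uint8, blue, green, red), "intrinsics" (3x3 intrinsics, pixels), "D" ([k1, k2, p1, p2, k3] as OpenCV has them; the pictures are not rectified), "position" and "attitude" of the camera in the world; the wrist camera has in their place "hand_eye" (4x4, takes a point from camera to tool coordinates, whose origin is the TCP and whose axes are the tool frame's). Camera axes: x right, y down, z forward; pixel columns grow to the right and rows downward; lengths in m; the calibration is good to about 2 mm. A picture is of the moment at which its call begins: read the wrist's pose just before it. There is no depth.
- hand_in(): hands the job in, once; it reports no verdict.
The state is a dict: "t": time; "q": joint angles; "joint_vel": joint speeds; "joint_torque": joint torques, N m; "eef_pos": TCP position; "tool_rot": TCP orientation; "contact_force": force on the tool from outside, world axes, zero at the start; "torque": the same for the moment, N m; "gripper_width": opening from 0.0 (shut) to 1.0 (fully open).
Only numpy, scipy, OpenCV 4.12 (cv2) and the standard library are available. Lean on these libraries where they do the work, as an engineer would, in place of code of your own. Each camera call takes 0.05 s, during which the arm holds its last target. There are 200 camera calls.

### The job

Slide the white drip dish onto the round mat under the draining tray's spout and set every brown shrimp cave down inside the tray. Then raise the tray by its bar to 30 degrees, where the bar is level with the top of the slim gauge post (never past 40), keep it there for a good two seconds so that the last drops run off, and lower it until it is fully level again with the caves still in it. Last, move all the caves from the tray into the grey box and flip its lid fully shut, leaving the dish on its mat and everything else where it stands.

Things in the scene. Friction and masses are not known exactly. Their poses are not given: they have to be found in the camera images.
- box: grey plastic storage box fixed to the step, open-topped, 160 (its x) x 230 (its y) x 88 mm high, walls and floor 4 mm; origin at the centre of its underside, z up; its lid is hinged along the +x rim. Room for three caves side by side along its y, each with its tunnel along the box's x
- lid (a joint): angle of the box's flip-top lid in rad: 0 = shut, about 1.57 = standing upright on the hinged rim, range 0 to 1.9; a stiff hinge (about 0.2 N m), it stays where it is left and is shut by pushing it over from outside. The lid is a flat plate 160 mm from hinge to front edge, 230 mm wide, 6 mm thick (plus a low 1.5 mm panel seen on its outside), with a flat 60 mm wide thumb tab that sticks out 14 mm at the middle of its front edge
- lid_hinge (a point): point on the lid's hinge line, midway along it, at the underside of the lid, 88.5 mm above the step. Its axes turn with the lid: y along the hinge, -x from the hinge to the lid's front edge, z out of its outer face
- lid_edge (a point): middle of the lid's front edge (half-way through its thickness), 160 mm from the hinge
- tray (a joint): tilt of the draining tray in rad: 0 = level (its stop), positive lifts the bar side so that it slopes down to the spout; range 0 to 0.85; a stiff hinge (0.8 N m), it stays where it is left. 30 degrees = 0.52
- tray_floor (a point): centre of the inner floor of the aluminium draining tray on its steel stand (the stand is fixed to the step), 75 mm above the step when level. Inside, the tray is 210 mm (x) x 100 mm (y), walls 4 mm thick and 28 mm high above the floor. Axes turn with the tray: x along the hinge, y towards the bar (away from the spout), z out of the floor. Room for three caves side by side along x, each with its tunnel along y
- tray_bar (a point): middle of the tray's round lifting bar, 12 mm thick, 170 mm long, parallel to the hinge (tray x), 31 mm clear of the tray wall; two arms 75 mm either side of the middle carry it. 145 mm from the hinge and 10 mm above it when level. A slim steel post with a black cap, top 151 mm above the step, stands beyond the bar's +x end: the middle of the bar is level with its top when the tray is tilted 30 degrees
- tray_hinge (a point): point on the tray's hinge line, midway along it, 70 mm above the step, under the spout-side wall; axes turn with the tray (as tray_floor)
- dish_spot (a point): centre of the round black rubber mat, 150 mm across, printed flat on the step under the tray's spout (no height worth noting); axes of the draining stand: x along the hinge, y from the mat towards the stand and its bar. The 44 mm wide spout overhangs the mat's bar side, 70 mm up, to 30 mm from the mat's centre
- dish_mid (a point): centre, half-way up, of the loose white round plastic drip dish: 140 mm across the rim, 124 mm at the foot, 30 mm high, walls and floor 5 mm, about 0.25 kg; it slides on the step
- cave1_mid (a point): centre, half-way up (30 mm above its underside), of a loose brown ceramic shrimp cave: a tunnel 68 mm long (x) x 50 mm wide (y) x 30 mm high with a lifting fin along its roof, 46 mm long (x), 16 mm thick (y) and 30 mm high, so 60 mm high in all; z up, about 0.12 kg; the fin can be pinched from above. There are two or three caves in a start (None if absent)
- cave2_mid (a point): centre, half-way up (30 mm above its underside), of a loose brown ceramic shrimp cave: a tunnel 68 mm long (x) x 50 mm wide (y) x 30 mm high with a lifting fin along its roof, 46 mm long (x), 16 mm thick (y) and 30 mm high, so 60 mm high in all; z up, about 0.12 kg; the fin can be pinched from above. There are two or three caves in a start (None if absent)
- cave3_mid (a point): centre, half-way up (30 mm above its underside), of a loose brown ceramic shrimp cave: a tunnel 68 mm long (x) x 50 mm wide (y) x 30 mm high with a lifting fin along its roof, 46 mm long (x), 16 mm thick (y) and 30 mm high, so 60 mm high in all; z up, about 0.12 kg; the fin can be pinched from above. There are two or three caves in a start (None if absent)
- airstone: bystander: black disc airstone, 60 mm across, 38 mm high with its nipple, among the caves; origin at underside
- jar: bystander: round glass specimen jar with cork lid, 76 mm across, 110 mm high; origin at underside
- tweezer: bystander: stainless planting tweezer lying flat, 200 mm long (x), 8 mm high; origin at the middle of its underside
- suction_cup: bystander: blue suction cup, 52 mm across, 26 mm high; origin at underside
- tin: bystander: food tin, 76 mm across, 70 mm high; origin at underside
- bowl: bystander: small white ceramic bowl, 90 mm across, 35 mm high; origin at underside
- brush: bystander: hand brush with wooden handle, about 200 mm long, lying flat; origin at its underside
Mind the look-alikes: they are no part of the job. Of the things like the part that bears dish_mid, leave any that is orange or purple; of the rest the smaller one is meant.

How it is judged:
By the outcome, as a careful person would: the job done as asked, in the order asked, and still so for the second after the job is handed in, with the robot touching nothing.
Of cave1, cave2, cave3 only 2 to 3 are there at a start; the rules pass over those that are not, and their reading is None.
At some moment in a run one of cave1, cave2, cave3, dish may be knocked a few centimetres aside while the robot is not near it.
Once in a run the grip may slacken for a moment while it holds something.
It also fails if it takes over 210 s, if anything falls off the work surface, if the arm or the gripper's body presses on something with over 40 N, if the wrist force passes 120 N, or if a joint passes its speed limit or range.

## Working session

There is one attempt and no reset: what is moved stays moved. The work goes in short steps, Python scripts to look and compute and a shell command to move; the robot and the scene stay as the last step left them, time stands still between calls to the robot, and variables do not carry over. Pictures are saved under pics/ and viewed, about 12 in all and at most 16, crops included, and the job is handed in when it is done.

```bash
ls; mkdir -p pics
python3 - <<'E'
from station import *
import cv2,numpy as np
o=get_obs();print({k:np.round(v,3).tolist() for k,v in o.items()})
for n in("scene","side"):
    c=read_camera(n);cv2.imwrite(f"pics/{n}0.png",c["image"]);print(n,c["intrinsics"],c["D"],c["position"],c["attitude"])
p=get_obs();c=read_camera("wrist");cv2.imwrite("pics/wrist0.png",c["image"]);print(c["intrinsics"],c["D"],c["hand_eye"])
E
```

```text
pics
{'t': 0.0, 'q': [-1.301, 0.478, 0.022, 1.556, -0.011, 1.109, -0.083], 'joint_vel': [-0.0, -0.001, -0.0, -0.0, 0.0, -0.0, 0.001], 'joint_torque': [-0.0, -59.644, 1.608, -28.119, 0.013, 0.009, 0.0], 'eef_pos': [0.249, 0.627, 0.23], 'tool_rot': [0.001, 0.827, 0.562, -0.001], 'contact_force': [0.241, -0.07, 0.228], 'torque': [-0.015, 0.029, -0.019], 'gripper_width': 0.999}
scene [[532.39705638   0.         276.94026014]
 [  0.         532.39705638 211.19021363]
 [  0.           0.           1.        ]] [0.02147736 0.         0.         0.         0.        ] [1.01368652 0.51165489 1.18768559] [-0.10239878  0.31990696  0.89486516 -0.29392239]
side [[447.31263224   0.         274.29238097]
 [  0.         447.31263224 203.84574602]
 [  0.           0.           1.        ]] [0.00858723 0.         0.         0.         0.        ] [-0.15231191 -0.7186133   0.98228951] [-0.3576273   0.84253377 -0.37414008  0.14919369]
[[324.6501604    0.         274.68829088]
 [  0.         324.6501604  211.75972476]
 [  0.           0.           1.        ]] [-0.05350751  0.          0.          0.          0.        ] [[ 9.99999622e-01  8.39636223e-04 -2.25529658e-04  2.48240810e-04]
 [-7.21538940e-04  9.46234762e-01  3.23479915e-01 -8.41400033e-02]
 [ 4.85009456e-04 -3.23479630e-01  9.46235010e-01 -1.42269419e-01]
 [ 0.00000000e+00  0.00000000e+00  0.00000000e+00  1.00000000e+00]]
```

View pics/scene0.png

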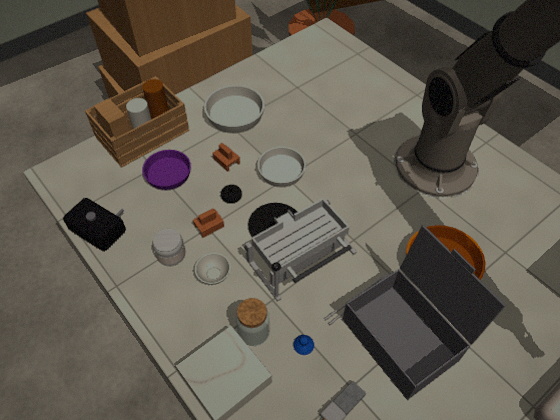

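View pics/side0.png

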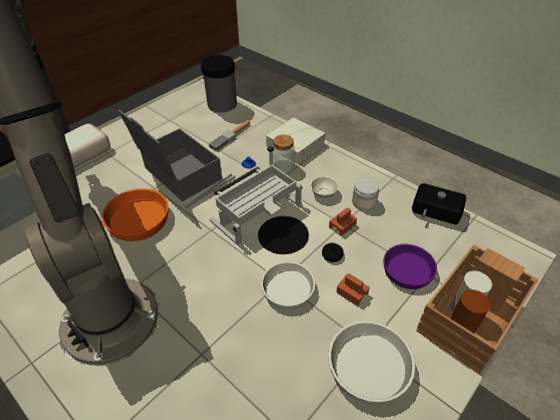

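```bash
cat > h.py <<'E'
from station import *
import cv2,numpy as np
from scipy.spatial.transform import Rotation as R
def rot(q): return R.from_quat([q[1],q[2],q[3],q[0]]).as_matrix()
def cam(n):
    o=get_obs();c=read_camera(n)
    if n=="wrist":
        T=np.eye(4);T[:3,:3]=rot(o["tool_rot"]);T[:3,3]=o["eef_pos"];M=T@np.array(c["hand_eye"])
        c["R"],c["p"]=M[:3,:3],M[:3,3]
    else: c["R"],c["p"]=rot(c["attitude"]),np.array(c["position"])
    c["K"]=np.array(c["intrinsics"]);c["D"]=np.array(c["D"]);return c
def ray(c,uv):
    u=cv2.undistortPoints(np.array(uv,float).reshape(-1,1,2),c["K"],c["D"]).reshape(-1,2)
    return np.c_[u,np.ones(len(u))]@c["R"].T
def onz(c,uv,z):
    d=ray(c,uv);return c["p"]+d*((z-c["p"][2])/d[:,2])[:,None]
def proj(c,P):
    X=(np.atleast_2d(P)-c["p"])@c["R"]
    return cv2.projectPoints(X,np.zeros(3),np.zeros(3),c["K"],c["D"])[0].reshape(-1,2)
def tri(c1,u1,c2,u2):
    A=np.zeros((3,3));b=np.zeros(3)
    for c,u in((c1,u1),(c2,u2)):
        d=ray(c,u)[0];d/=np.linalg.norm(d);P=np.eye(3)-np.outer(d,d);A+=P;b+=P@c["p"]
    return np.linalg.solve(A,b)
def blobs(m,amin=80):
    cs,_=cv2.findContours(m.astype(np.uint8),cv2.RETR_EXTERNAL,cv2.CHAIN_APPROX_NONE)
    return [x for x in cs if cv2.contourArea(x)>amin]
def delta(target,yaw_axis=None):
    o=get_obs();return np.round(rot(o["tool_rot"]).T@(np.array(target)-o["eef_pos"])*100,2)
E
python3 - <<'E'
from h import *
s=cam("scene");d=cam("side")
print("base px",proj(s,[0,0,0]),proj(d,[0,0,0]))
P=lambda n,a,b:print(n,np.round(tri(s,a,d,b),3))
P("dish~",(281,166),(289,286)); P("mat left edge",(274,222),(283,233))
P("post cap",(276,266),(270,150)); P("jar",(253,312),(284,142)); 
for c,n in((s,"s"),(d,"d")):
    hsv=cv2.cvtColor(c["image"],cv2.COLOR_BGR2HSV);H,S,V=cv2.split(hsv)
    m=((H<12)|(H>174))&(S>130)&(V>70)
    for b in blobs(m,60):
        r=cv2.minAreaRect(b);print(n,"brown",np.round(r[0]),np.round(r[1]),cv2.contourArea(b))
    m=(V<60)
    for b in blobs(m,300): print(n,"black",cv2.boundingRect(b),cv2.contourArea(b))
    m=(V>165)&(S<45)
    for b in blobs(m,300): print(n,"white",cv2.boundingRect(b),cv2.contourArea(b))
    big=cv2.resize(c["image"][(120,130)[n=="d"]:,:][:230,(140,190)[n=="d"]:][:, :300],None,fx=2.6,fy=2.6,interpolation=cv2.INTER_CUBIC)
    cv2.imwrite(f"pics/crop_{n}.png",big)
E
```

```text
base px [[435.63155893 165.20135351]] [[109.76898829 319.24496609]]
dish~ [ 0.363 -0.276  0.018]
mat left edge [ 0.499 -0.138  0.009]
post cap [0.632 0.035 0.147]
jar [0.732 0.071 0.103]
s brown [208. 222.] [21. 26.] 453.0
s brown [226. 156.] [26. 17.] 211.5
s brown [343.  20.] [29. 12.] 257.0
s brown [299.  21.] [16. 28.] 354.5
s black (342, 270, 127, 130) 4475.5
s black (400, 226, 105, 118) 5293.5
s black (248, 203, 49, 34) 754.5
s black (63, 198, 63, 53) 1880.5
s black (253, 0, 307, 174) 20846.0
s black (0, 0, 142, 100) 5342.5
d brown [475. 301.] [30. 21.] 476.0
d brown [352. 289.] [29. 22.] 551.5
d brown [343. 222.] [19. 26.] 368.0
d brown [134. 215.] [50. 66.] 2477.0
d black (0, 379, 28, 41) 534.5
d black (451, 296, 24, 32) 320.5
d black (258, 216, 50, 38) 1446.5
d black (412, 184, 54, 41) 1448.5
d black (0, 0, 560, 348) 39919.0
d white (364, 397, 94, 23) 501.5
d white (313, 387, 53, 33) 487.0
d white (133, 363, 123, 57) 3075.0
d white (33, 344, 133, 76) 3642.5
d white (464, 271, 28, 22) 387.0
d white (0, 267, 68, 87) 2918.0
d white (0, 249, 34, 33) 475.0
d white (437, 221, 116, 80) 2088.0
d white (168, 201, 314, 212) 31296.5
d white (156, 201, 53, 61) 951.5
d white (193, 195, 42, 45) 492.0
d white (355, 181, 106, 81) 3071.0
d white (221, 176, 68, 40) 783.5
d white (215, 152, 32, 26) 317.0
d white (297, 140, 98, 77) 3523.0
d white (65, 124, 37, 27) 497.0
d white (96, 119, 60, 75) 2058.5
d white (128, 107, 51, 32) 662.0
d white (223, 97, 101, 76) 2053.5
d white (148, 81, 91, 72) 2051.0
```

View pics/crop_s.png

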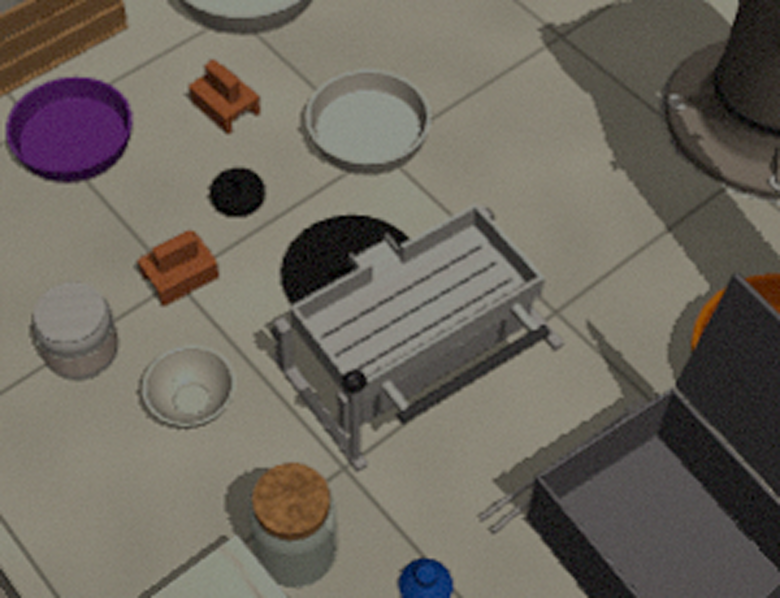

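View pics/crop_d.png

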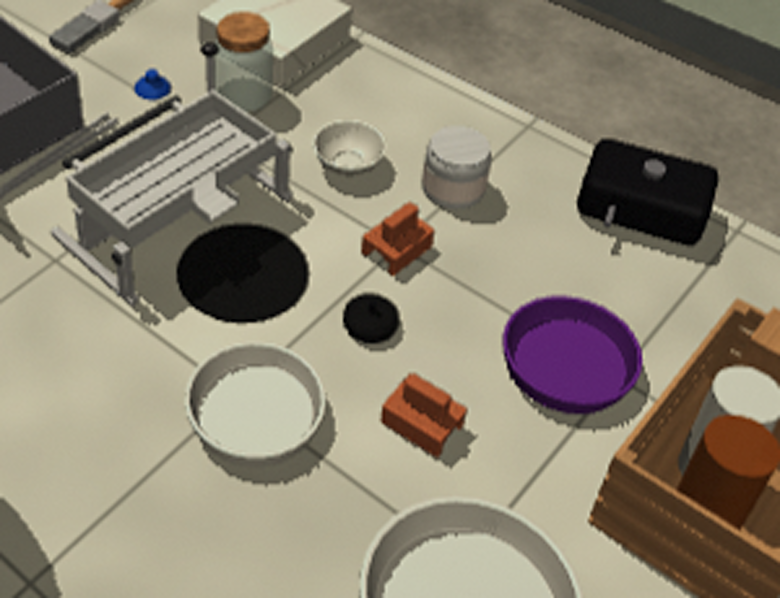

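Run:
```python
from h import *
s=cam("scene");d=cam("side")
S=lambda x,y:(140+x/2.6,120+y/2.6)
Dd=lambda x,y:(190+x/2.6,130+y/2.6)
def P(n,a,b):
    p=tri(s,a,d,b);print(n,np.round(p,3),"r",np.round(np.hypot(*p[:2]),3),"res",np.round(np.linalg.norm(proj(s,p)-a),1));return p
a=P("bar+",S(405,415),Dd(178,103));b=P("bar-",S(545,332),Dd(67,165));print(np.linalg.norm(a-b),(a+b)/2,np.degrees(np.arctan2(*(a-b)[1::-1])))
P("post",S(354,380),Dd(209,48))
P("A fin1",S(210,66),Dd(452,408));P("A fin2",S(240,92),Dd(412,380))
P("B fin1",S(155,243),Dd(413,208));P("B fin2",S(192,235),Dd(390,232))
print("mat",onz(d,[(283.5,234.5)],0))
P("stone",S(237,185),Dd(371,312))
hs=cv2.cvtColor(s["image"],cv2.COLOR_BGR2HSV)
# dish from rim ellipse points: scene rim extremes in crop
for n,pts in(("rimS",[S(305,115),S(430,118),S(372,70),S(368,160)]),):
    print(n,np.round(onz(s,pts,.03),3))
print("rimD",np.round(onz(d,[Dd(188,402),Dd(326,405),Dd(258,344),Dd(256,461)],.03),3))
P("box front-left corner",S(540,480),Dd(77,83))
print("box rim guess",np.round(onz(s,[S(540,480),S(672,392),(466,350),(411,393)],.088),3))
```

```text
bar+ [0.597 0.059 0.078] r 0.6 res 1.2
bar- [0.435 0.077 0.077] r 0.442 res 0.3
0.16244225372298976 [0.51620923 0.06795115 0.07752593] -6.262904250285807
post [0.634 0.037 0.151] r 0.635 res 0.0
A fin1 [ 0.467 -0.43   0.049] r 0.634 res 1.0
A fin2 [ 0.466 -0.38   0.049] r 0.601 res 2.1
B fin1 [ 0.655 -0.252  0.063] r 0.702 res 0.6
B fin2 [ 0.618 -0.247  0.05 ] r 0.665 res 0.2
mat [[ 0.49954349 -0.13629511  0.        ]]
stone [ 0.532 -0.289  0.023] r 0.606 res 0.1
rimS [[ 0.418 -0.316  0.03 ]
 [ 0.314 -0.224  0.03 ]
 [ 0.317 -0.321  0.03 ]
 [ 0.405 -0.221  0.03 ]]
rimD [[ 0.315 -0.228  0.03 ]
 [ 0.403 -0.331  0.03 ]
 [ 0.415 -0.232  0.03 ]
 [ 0.309 -0.322  0.03 ]]
box front-left corner [0.545 0.183 0.074] r 0.575 res 1.1
box rim guess [[0.55  0.189 0.088]
 [0.396 0.201 0.088]
 [0.428 0.426 0.088]
 [0.587 0.414 0.088]]
```

Candidates for the dish: small white dish (281,166), large white dish (234,109), white bowl (212,269), purple (167,170) and orange (445,255). I choose the small white one: its rim measures about 0.14 m and the crop confirms it. Two caves are visible, at (226,156) and (208,222).

```bash
H="python3 -m handwheel"
$H '[{"yaw":8.14},{"yaw":8.14},{"yaw":8.14},{"yaw":8.14},{"yaw":8.14}]' | tail -c 300
$H '[{"yaw":8.14},{"yaw":8.14},{"yaw":8.14},{"yaw":8.14},{"yaw":8.14}]' >/dev/null
$H '[{"yaw":8.14},{"yaw":8.14},{"yaw":8.14},{"yaw":8.14},{"yaw":8.14}]' >/dev/null
$H '[{"yaw":8.14},{"yaw":8.14}]'
$H '[{"tx":2.8,"ty":-3},{"tx":2.8,"ty":-3},{"tx":2.8,"ty":-3},{"tx":2.8,"ty":-3}]'>/dev/null
$H '[{"tx":2.8,"ty":-3},{"tx":2.8,"ty":-3},{"tx":2.8,"ty":-3},{"tx":2.8,"ty":-3}]'
$H '[{"tx":4.4,"ty":0.5},{"tx":4.4,"ty":0.5},{"tx":4.4,"ty":0.5},{"tx":4.4,"ty":0.5}]'>/dev/null
$H '[{"tx":4.4,"ty":0.5},{"tx":4.4,"ty":0.5},{"tx":4.4,"ty":0.5},{}]'
$H '[{"tx":3,"ty":2.9},{"tx":3,"ty":2.9},{"tx":3,"ty":2.9},{"tx":3,"ty":2.9},{"tx":3,"ty":2.9}]'>/dev/null
$H '[{"tx":3,"ty":2.9},{"tx":3,"ty":2.9},{"tx":3,"ty":2.9},{"tx":3,"ty":2.9},{"tx":3,"ty":2.9}]'>/dev/null
$H '[{"tx":3,"ty":2.9},{"tx":3,"ty":2.9},{"tx":3,"ty":2.9},{"tx":3,"ty":2.9},{}]'
python3 - <<'E'
from h import *
o=get_obs();print(np.round(o["q"],2),o["eef_pos"],o["tool_rot"])
c=cam("wrist");cv2.imwrite("pics/w1.png",c["image"])
print(proj(c,[[.363,-.274,.03],[.5,-.136,0],[.466,-.405,.06]]))
E
```

```text
[-1.3   0.48  0.02  1.56 -0.01  1.11 -0.08] [0.24890758 0.62730878 0.23109692] [ 1.06227735e-04  8.27299567e-01  5.61760974e-01 -1.51445780e-04]
[[-158.75943819  420.13552016]
 [ -53.50820154  448.61815059]
 [-162.99811128  474.69822382]]invalid input
invalid input
invalid input
invalid input
invalid input
invalid input
invalid input
invalid input
invalid input
invalid input
invalid input
```

View pics/w1.png

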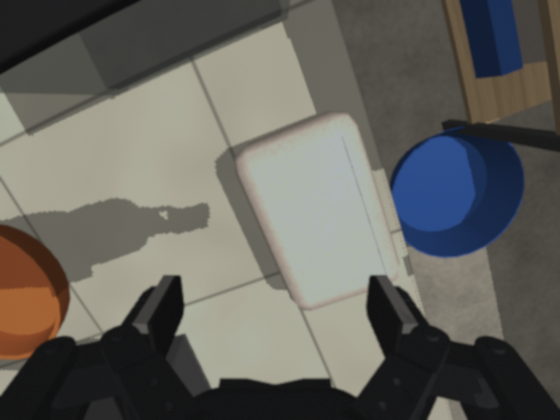

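The moves were refused; each row probably needs every key. Testing with full rows.

```bash
python3 -m handwheel '[{"grip":8.5,"tx":0,"ty":0,"tz":0,"yaw":8.14},{"grip":8.5,"tx":0,"ty":0,"tz":0,"yaw":8.14},{"grip":8.5,"tx":0,"ty":0,"tz":0,"yaw":8.14},{"grip":8.5,"tx":0,"ty":0,"tz":0,"yaw":8.14},{"grip":8.5,"tx":0,"ty":0,"tz":0,"yaw":8.14}]'
```

```text
t: 0.9
eef_pos: [0.2489, 0.6274, 0.2313]
tool_rot: [-0.0, 0.972, 0.236, -0.0]
contact_force: [-0.0, 0.0, -1.2]
gripper_width: 0.992
```

```bash
python3 -m handwheel '[{"grip":8.5,"tx":0,"ty":0,"tz":0,"yaw":8.14},{"grip":8.5,"tx":0,"ty":0,"tz":0,"yaw":8.14},{"grip":8.5,"tx":0,"ty":0,"tz":0,"yaw":8.14},{"grip":8.5,"tx":0,"ty":0,"tz":0,"yaw":8.14},{"grip":8.5,"tx":0,"ty":0,"tz":0,"yaw":8.14}]' >/dev/null
python3 -m handwheel '[{"grip":8.5,"tx":0,"ty":0,"tz":0,"yaw":8.14},{"grip":8.5,"tx":0,"ty":0,"tz":0,"yaw":8.14},{"grip":8.5,"tx":0,"ty":0,"tz":0,"yaw":8.14},{"grip":8.5,"tx":0,"ty":0,"tz":0,"yaw":8.14},{"grip":8.5,"tx":0,"ty":0,"tz":0,"yaw":8.14}]' >/dev/null
python3 -m handwheel '[{"grip":8.5,"tx":0,"ty":0,"tz":0,"yaw":8.14},{"grip":8.5,"tx":0,"ty":0,"tz":0,"yaw":8.14},{"grip":8.5,"tx":2.8,"ty":-3,"tz":0,"yaw":0},{"grip":8.5,"tx":2.8,"ty":-3,"tz":0,"yaw":0},{"grip":8.5,"tx":2.8,"ty":-3,"tz":0,"yaw":0}]'
python3 -m handwheel '[{"grip":8.5,"tx":2.8,"ty":-3,"tz":0,"yaw":0},{"grip":8.5,"tx":2.8,"ty":-3,"tz":0,"yaw":0},{"grip":8.5,"tx":2.8,"ty":-3,"tz":0,"yaw":0},{"grip":8.5,"tx":2.8,"ty":-3,"tz":0,"yaw":0},{"grip":8.5,"tx":2.8,"ty":-3,"tz":0,"yaw":0}]'
python3 -m handwheel '[{"grip":8.5,"tx":4.4,"ty":0.5,"tz":0,"yaw":0},{"grip":8.5,"tx":4.4,"ty":0.5,"tz":0,"yaw":0},{"grip":8.5,"tx":4.4,"ty":0.5,"tz":0,"yaw":0},{"grip":8.5,"tx":4.4,"ty":0.5,"tz":0,"yaw":0},{"grip":8.5,"tx":4.4,"ty":0.5,"tz":0,"yaw":0}]'
python3 -m handwheel '[{"grip":8.5,"tx":4.4,"ty":0.5,"tz":0,"yaw":0},{"grip":8.5,"tx":4.4,"ty":0.5,"tz":0,"yaw":0},{"grip":8.5,"tx":3,"ty":2.9,"tz":0,"yaw":0},{"grip":8.5,"tx":3,"ty":2.9,"tz":0,"yaw":0},{"grip":8.5,"tx":3,"ty":2.9,"tz":0,"yaw":0}]'
python3 -m handwheel '[{"grip":8.5,"tx":3,"ty":2.9,"tz":0,"yaw":0},{"grip":8.5,"tx":3,"ty":2.9,"tz":0,"yaw":0},{"grip":8.5,"tx":3,"ty":2.9,"tz":0,"yaw":0},{"grip":8.5,"tx":3,"ty":2.9,"tz":0,"yaw":0},{"grip":8.5,"tx":0,"ty":0,"tz":0,"yaw":0}]'
python3 - <<'E'
from h import *
o=get_obs();print(np.round(o["q"],2),o["eef_pos"],o["tool_rot"])
c=cam("wrist");cv2.imwrite("pics/w2.png",c["image"])
print(proj(c,[[.363,-.274,.03],[.5,-.136,0],[.466,-.405,.06]]))
E
```

```text
t: 2.4
eef_pos: [0.363, 0.579, 0.2314]
tool_rot: [-0.0, 0.819, -0.573, -0.0]
contact_force: [0.6, 0.1, 0.7]
gripper_width: 0.993
t: 2.9
eef_pos: [0.5523, 0.4983, 0.2313]
tool_rot: [-0.0, 0.819, -0.574, -0.0]
contact_force: [-0.1, 1.3, 0.6]
gripper_width: 0.994
t: 3.4
eef_pos: [0.6029, 0.282, 0.2314]
tool_rot: [-0.0, 0.819, -0.574, -0.0]
contact_force: [1.6, 0.4, 0.4]
gripper_width: 0.992
t: 3.9
eef_pos: [0.5717, 0.0815, 0.2313]
tool_rot: [-0.0, 0.819, -0.574, 0.0]
contact_force: [0.4, -0.8, 0.3]
gripper_width: 0.994
t: 4.4
eef_pos: [0.5017, -0.0752, 0.2318]
tool_rot: [0.0, 0.816, -0.577, 0.0]
contact_force: [1.1, -0.2, -0.1]
gripper_width: 0.992
[-0.6   0.24  0.74  1.99 -0.19  0.99 -1.  ] [ 0.50165123 -0.07519122  0.23178989] [ 1.75772417e-04  8.16437299e-01 -5.77434068e-01  5.12333466e-05]
[[383.6543126  330.16387809]
 [322.43960461 193.58640695]
 [526.56007059 306.67185092]]
```

View pics/w2.png

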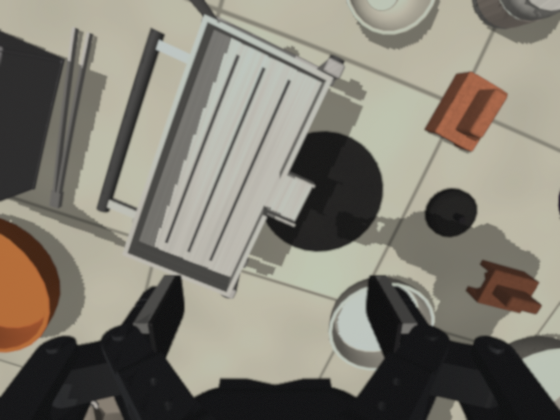

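```bash
cat >> h.py <<'E'
def brown(c,amin=60):
    H,S,V=cv2.split(cv2.cvtColor(c["image"],cv2.COLOR_BGR2HSV));return blobs(((H<14)|(H>172))&(S>120)&(V>50),amin)
E
python3 - <<'E'
from h import *
c=cam("wrist")
b=onz(c,[(155,33),(104,207)],.08);print("bar",b,np.linalg.norm(b[0]-b[1]),b.mean(0),np.degrees(np.arctan2(*(b[0]-b[1])[1::-1])))
r=onz(c,[(205,17),(333,78),(233,292),(128,253)],.103);print("rim",r,r.mean(0),np.linalg.norm(np.diff(r,axis=0),axis=1))
H,S,V=cv2.split(cv2.cvtColor(c["image"],cv2.COLOR_BGR2HSV))
for k in blobs(V<45,900): print("dark",cv2.boundingRect(k))
print("mat",onz(c,[(323,191),(383,191),(321,131),(321,251)],0))
e=onz(c,[(330,320),(434,314),(385,275),(375,367)],.03);print("dish rim",e)
cv2.imwrite("pics/w2c.png",cv2.resize(c["image"][40:340,300:],None,fx=2.6,fy=2.6,interpolation=cv2.INTER_CUBIC)[:600*2])
E
```

```text
bar [[0.59972108 0.06764089 0.08      ]
 [0.43569031 0.07945243 0.08      ]] 0.16445549198335743 [0.51770569 0.07354666 0.08      ] -4.118651843795291
rim [[ 0.62102053  0.02593365  0.103     ]
 [ 0.61319913 -0.08052281  0.103     ]
 [ 0.40329057 -0.06444723  0.103     ]
 [ 0.40965826  0.04035278  0.103     ]] [ 0.51179212 -0.0196709   0.103     ] [0.10674339 0.21052322 0.10499329]
dark (0, 276, 560, 144)
dark (427, 192, 50, 47)
dark (270, 135, 113, 117)
mat [[ 0.50513337 -0.13208781  0.        ]
 [ 0.5295598  -0.2000262   0.        ]
 [ 0.56915761 -0.10340561  0.        ]
 [ 0.43134815 -0.15982524  0.        ]]
dish rim [[ 0.35742445 -0.19849309  0.03      ]
 [ 0.40921059 -0.32185858  0.03      ]
 [ 0.43956514 -0.23602207  0.03      ]
 [ 0.30608611 -0.2875491   0.03      ]]
```

```bash
python3 -m handwheel '[{"grip":8.5,"tx":3.44,"ty":3.31,"tz":0,"yaw":0},{"grip":8.5,"tx":3.44,"ty":3.31,"tz":0,"yaw":0},{"grip":8.5,"tx":3.44,"ty":3.31,"tz":0,"yaw":0},{"grip":8.5,"tx":3.44,"ty":3.31,"tz":0,"yaw":0},{"grip":8.5,"tx":3.44,"ty":3.31,"tz":0,"yaw":0}]'
python3 -m handwheel '[{"grip":8.5,"tx":3.44,"ty":3.31,"tz":0,"yaw":0},{"grip":8.5,"tx":0,"ty":0,"tz":4,"yaw":0},{"grip":8.5,"tx":0,"ty":0,"tz":4,"yaw":0},{"grip":8.5,"tx":0,"ty":0,"tz":0,"yaw":0},{"grip":8.5,"tx":0,"ty":0,"tz":0,"yaw":0}]'
python3 - <<'E'
from h import *
o=get_obs();print(np.round(o["q"],2),o["eef_pos"],o["tool_rot"])
c=cam("wrist");cv2.imwrite("pics/w3.png",c["image"])
print(proj(c,[[.363,-.274,.03],[.386,-.337,.03]]))
E
```

```text
t: 5.0
eef_pos: [0.4081, -0.2878, 0.2315]
tool_rot: [-0.0, 0.82, -0.572, 0.0]
contact_force: [1.4, -0.1, 0.5]
gripper_width: 0.995
t: 5.5
eef_pos: [0.3888, -0.3306, 0.1515]
tool_rot: [0.0, 0.819, -0.573, -0.001]
contact_force: [1.3, -0.1, 0.2]
gripper_width: 0.996
[-0.04  0.39  0.78  2.06 -0.37  0.83 -0.27] [ 0.38881455 -0.33057926  0.15148555] [ 3.29448302e-04  8.19428062e-01 -5.73181514e-01 -7.03163925e-04]
[[203.13672364 208.89715943]
 [281.34931238 208.93267822]]
```

View pics/w3.png

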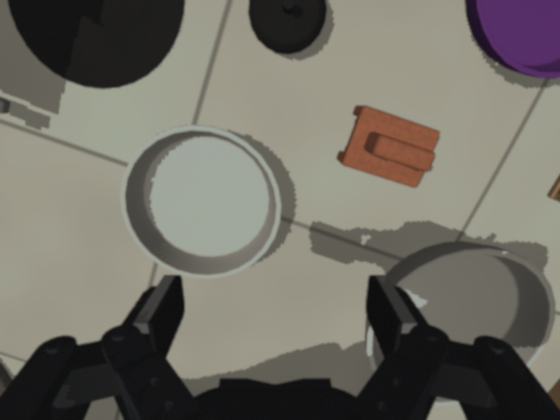

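Run:
```python
from h import *
c=cam("wrist")
e=onz(c,[(122,198),(281,204),(203,125),(197,277)],.03);print("dish rim",e,(e[0]+e[1])/2,(e[2]+e[3])/2)
m=e.mean(0);print(m,np.linalg.norm(e-m,axis=1))
for b in brown(c): print(cv2.boundingRect(b))
f=onz(c,[(368,141),(433,160),(375,132),(435,152)],.06);print("fin",f.mean(0),f)
g=m+np.array([.342,-.94,0])*.0675;g[2]=.15;print(g,delta(g))
```

```text
dish rim [[ 0.34908187 -0.20593433  0.03      ]
 [ 0.39074799 -0.33603571  0.03      ]
 [ 0.43112845 -0.25488967  0.03      ]
 [ 0.29745801 -0.28756354  0.03      ]] [ 0.36991493 -0.27098502  0.03      ] [ 0.36429323 -0.2712266   0.03      ]
[ 0.36710408 -0.27110581  0.03      ] [0.06761747 0.06910084 0.06604607 0.07156418]
(337, 108, 99, 79)
fin [ 0.47061073 -0.39995327  0.06      ] [[ 0.46505163 -0.37421867  0.06      ]
 [ 0.46954505 -0.4253924   0.06      ]
 [ 0.47256506 -0.37624457  0.06      ]
 [ 0.47528119 -0.42395743  0.06      ]]
[ 0.39018908 -0.33455581  0.15      ] [0.31 0.07 0.3 ]
```

```bash
python3 -m handwheel '[{"grip":4,"tx":0.35,"ty":0.05,"tz":3,"yaw":0},{"grip":4,"tx":0,"ty":0,"tz":3,"yaw":0},{"grip":4,"tx":0,"ty":0,"tz":3,"yaw":0},{"grip":4,"tx":0,"ty":0,"tz":2.5,"yaw":0},{"grip":4,"tx":0,"ty":0,"tz":0,"yaw":0}]' 30
python3 -m handwheel '[{"grip":4,"tx":0,"ty":0,"tz":1.5,"yaw":0},{"grip":4,"tx":0,"ty":0,"tz":1,"yaw":0},{"grip":4,"tx":0,"ty":0,"tz":0,"yaw":0}]' 30
python3 -m handwheel '[{"grip":0,"tx":0,"ty":0,"tz":0,"yaw":0},{"grip":0,"tx":0,"ty":0,"tz":0,"yaw":0},{"grip":0,"tx":0,"ty":0,"tz":0,"yaw":0},{"grip":0,"tx":0,"ty":0,"tz":0,"yaw":0},{"grip":0,"tx":0,"ty":0,"tz":0,"yaw":0}]' 40
python3 - <<'E'
from h import *
d=cam("side");o=get_obs();print(np.round(o["q"],2))
c=cam("wrist");cv2.imwrite("pics/w4.png",cv2.hconcat([cv2.resize(c["image"],(400,300)),cv2.resize(d["image"][180:360,190:430],(400,300))]))
E
```

```text
t: 6.1
eef_pos: [0.3892, -0.3336, 0.0357]
tool_rot: [-0.0, 0.819, -0.573, -0.001]
contact_force: [-0.7, -0.2, 0.4]
gripper_width: 0.468
t: 6.4
eef_pos: [0.3891, -0.3343, 0.011]
tool_rot: [-0.0, 0.819, -0.574, -0.0]
contact_force: [-0.2, 0.4, 0.0]
gripper_width: 0.468
t: 6.9
eef_pos: [0.389, -0.3345, 0.0118]
tool_rot: [-0.0, 0.819, -0.574, 0.0]
contact_force: [-0.4, 1.0, 6.0]
gripper_width: 0.096
[ 0.16  0.62  0.56  2.12 -0.61  0.56 -0.06]
```

View pics/w4.png

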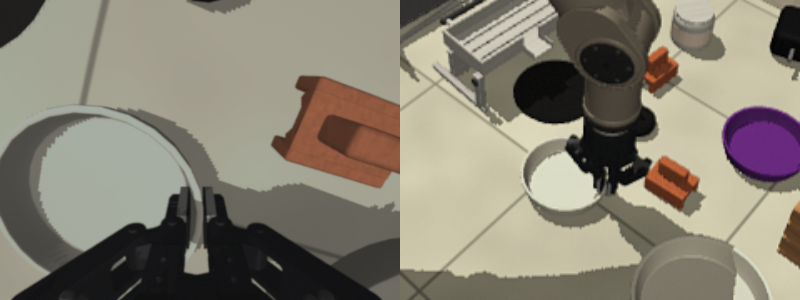

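```bash
python3 -m handwheel '[{"grip":0,"tx":-0.42,"ty":-0.87,"tz":0,"yaw":0},{"grip":0,"tx":-0.84,"ty":-1.74,"tz":0,"yaw":0},{"grip":0,"tx":-0.84,"ty":-1.74,"tz":0,"yaw":0},{"grip":0,"tx":-0.84,"ty":-1.74,"tz":0,"yaw":0},{"grip":0,"tx":-0.84,"ty":-1.74,"tz":0,"yaw":0}]' 40
python3 -m handwheel '[{"grip":0,"tx":-0.84,"ty":-1.74,"tz":0,"yaw":0},{"grip":0,"tx":-0.84,"ty":-1.74,"tz":0,"yaw":0},{"grip":0,"tx":-0.84,"ty":-1.74,"tz":0,"yaw":0},{"grip":0,"tx":-0.84,"ty":-1.74,"tz":0,"yaw":0},{"grip":0,"tx":-0.84,"ty":-1.74,"tz":0,"yaw":0}]' 40
python3 -m handwheel '[{"grip":0,"tx":-0.42,"ty":-0.87,"tz":0,"yaw":0},{"grip":0,"tx":0,"ty":0,"tz":0,"yaw":0},{"grip":0,"tx":0,"ty":0,"tz":0,"yaw":0}]' 40
python3 - <<'E'
from h import *
d=cam("side");s=cam("scene")
cv2.imwrite("pics/w5.png",cv2.hconcat([cv2.resize(s["image"][140:320,190:430],(400,300)),cv2.resize(d["image"][160:340,190:430],(400,300))]))
E
```

```text
t: 7.5
eef_pos: [0.4496, -0.273, 0.0119]
tool_rot: [0.001, 0.819, -0.574, 0.0]
contact_force: [-2.8, -4.1, 6.2]
gripper_width: 0.092
t: 8.0
eef_pos: [0.5167, -0.2039, 0.0119]
tool_rot: [0.001, 0.819, -0.574, 0.0]
contact_force: [-2.7, -4.7, 6.5]
gripper_width: 0.095
t: 8.3
eef_pos: [0.5245, -0.1956, 0.0119]
tool_rot: [-0.0, 0.82, -0.573, 0.0]
contact_force: [-0.7, -0.0, 6.8]
gripper_width: 0.096
```

View pics/w5.png

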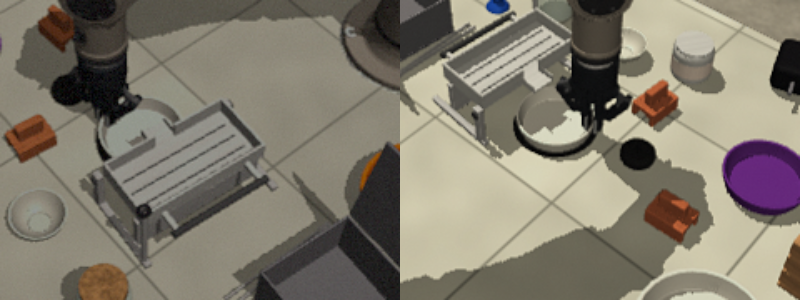

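```bash
python3 -m handwheel '[{"grip":3.5,"tx":0,"ty":0,"tz":0,"yaw":0},{"grip":3.5,"tx":0,"ty":0,"tz":0,"yaw":0},{"grip":3.5,"tx":0,"ty":0,"tz":-3,"yaw":0},{"grip":3.5,"tx":0,"ty":0,"tz":-4,"yaw":0},{"grip":3.5,"tx":0,"ty":0,"tz":-4,"yaw":0}]' 40
python3 -m handwheel '[{"grip":6,"tx":0,"ty":0,"tz":-4,"yaw":0},{"grip":6,"tx":4.3,"ty":3,"tz":0,"yaw":0},{"grip":6,"tx":4.3,"ty":3,"tz":0,"yaw":0},{"grip":6,"tx":4.3,"ty":3,"tz":0,"yaw":0},{"grip":6,"tx":4.3,"ty":3,"tz":0,"yaw":0}]' 40
python3 -m handwheel '[{"grip":6,"tx":0,"ty":0,"tz":0,"yaw":-8.4},{"grip":6,"tx":0,"ty":0,"tz":0,"yaw":-8.4},{"grip":6,"tx":0,"ty":0,"tz":0,"yaw":-8.4},{"grip":6,"tx":0,"ty":0,"tz":0,"yaw":-8.4},{"grip":6,"tx":0,"ty":0,"tz":0,"yaw":-8.4}]' 40
python3 -m handwheel '[{"grip":6,"tx":0,"ty":0,"tz":0,"yaw":-8.4},{"grip":6,"tx":0,"ty":0,"tz":0,"yaw":-8.4},{"grip":6,"tx":0,"ty":0,"tz":0,"yaw":-8.4},{"grip":6,"tx":0,"ty":0,"tz":0,"yaw":-8.4},{"grip":6,"tx":0,"ty":0,"tz":0,"yaw":0}]' 40
python3 - <<'E'
from h import *
o=get_obs();print(np.round(o["q"],2))
c=cam("wrist");cv2.imwrite("pics/w6.png",c["image"])
for b in brown(c): print(cv2.boundingRect(b))
print(proj(c,[.4706,-.4,.06]))
E
```

```text
t: 8.9
eef_pos: [0.5233, -0.1959, 0.122]
tool_rot: [0.0, 0.819, -0.574, -0.001]
contact_force: [1.5, -0.0, 0.5]
gripper_width: 0.411
t: 9.4
eef_pos: [0.472, -0.3907, 0.1613]
tool_rot: [-0.0, 0.819, -0.573, 0.0]
contact_force: [1.2, 0.2, 0.1]
gripper_width: 0.698
t: 9.9
eef_pos: [0.4722, -0.3893, 0.161]
tool_rot: [-0.0, 0.971, -0.239, -0.0]
contact_force: [-0.4, -0.6, 0.5]
gripper_width: 0.703
t: 10.4
eef_pos: [0.4722, -0.3894, 0.1612]
tool_rot: [-0.0, 0.999, 0.049, 0.0]
contact_force: [-0.3, 0.5, -0.3]
gripper_width: 0.704
[ 0.27  0.47  0.43  1.8  -0.24  0.92  0.9 ]
(240, 172, 56, 79)
(442, 4, 118, 82)
[[272.14408701 224.78926322]]
```

View pics/w6.png

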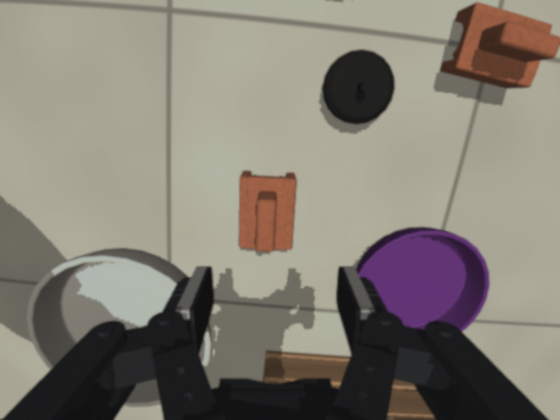

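Run:
```python
from h import *
c=cam("wrist")
for n,px,z in(("fin",[(257,193),(275,193),(257,250),(275,250)],.06),("roof",[(240,176),(296,176),(240,249),(293,249)],.03)):
    f=onz(c,px,z);m=f.mean(0);print(n,m,np.linalg.norm(f[0]-f[1]),np.linalg.norm(f[0]-f[2]),delta(m))
```

```text
fin [ 0.46541262 -0.39839665  0.06      ] 0.0139899830998421 0.048797093111453214 [-0.75  0.84 10.12]
roof [ 0.4660481  -0.40162091  0.03      ] 0.048082752271377316 0.06897521651340996 [-0.72  1.17 13.12]
```

```bash
python3 -m handwheel '[{"grip":5,"tx":-0.73,"ty":0.95,"tz":0,"yaw":0},{"grip":5,"tx":0,"ty":0,"tz":4,"yaw":0},{"grip":5,"tx":0,"ty":0,"tz":4,"yaw":0},{"grip":5,"tx":0,"ty":0,"tz":3,"yaw":0},{"grip":5,"tx":0,"ty":0,"tz":1.4,"yaw":0}]' 60
python3 -m handwheel '[{"grip":0,"tx":0,"ty":0,"tz":0,"yaw":0},{"grip":0,"tx":0,"ty":0,"tz":0,"yaw":0},{"grip":0,"tx":0,"ty":0,"tz":0,"yaw":0},{"grip":0,"tx":0,"ty":0,"tz":0,"yaw":0},{"grip":0,"tx":0,"ty":0,"tz":0,"yaw":0}]' 60
python3 -m handwheel '[{"grip":0,"tx":0,"ty":0,"tz":-2,"yaw":0},{"grip":0,"tx":0,"ty":0,"tz":-4,"yaw":0},{"grip":0,"tx":0,"ty":0,"tz":-4,"yaw":0},{"grip":0,"tx":0,"ty":0,"tz":-4,"yaw":0},{"grip":0,"tx":0,"ty":0,"tz":-2,"yaw":0}]' 60
python3 - <<'E'
from h import *
T=np.array([.5105,-.0185]);x=np.array([.9974,-.0724]);y=np.array([.0724,.9974])
for k in(-40,40):
    p=T+k*.001*x-.008*y;print(k,p,delta([*p,.19]))
E
```

```text
t: 11.0
eef_pos: [0.4639, -0.3992, 0.0344]
tool_rot: [-0.001, 0.999, 0.048, -0.002]
contact_force: [-0.5, -0.5, 0.2]
gripper_width: 0.592
t: 11.5
eef_pos: [0.4666, -0.4003, 0.0388]
tool_rot: [0.001, 0.999, 0.049, 0.001]
contact_force: [-0.9, 0.3, 5.7]
gripper_width: 0.174
t: 12.0
eef_pos: [0.4668, -0.4007, 0.2014]
tool_rot: [0.001, 0.999, 0.048, 0.002]
contact_force: [0.2, -0.6, -1.1]
gripper_width: 0.179
-40 [ 0.4700248 -0.0235832] [  3.96 -37.51   1.04]
40 [ 0.5498168 -0.0293752] [ 11.85 -36.16   1.08]
```

```bash
python3 -m handwheel '[{"grip":0,"tx":0.5,"ty":-4.69,"tz":0,"yaw":0},{"grip":0,"tx":0.5,"ty":-4.69,"tz":0,"yaw":0},{"grip":0,"tx":0.5,"ty":-4.69,"tz":0,"yaw":0},{"grip":0,"tx":0.5,"ty":-4.69,"tz":0,"yaw":0},{"grip":0,"tx":0.5,"ty":-4.69,"tz":0,"yaw":0}]' 60
python3 -m handwheel '[{"grip":0,"tx":0.5,"ty":-4.69,"tz":0,"yaw":0},{"grip":0,"tx":0.5,"ty":-4.69,"tz":0,"yaw":0},{"grip":0,"tx":0.5,"ty":-4.69,"tz":0,"yaw":0},{"grip":0,"tx":0,"ty":0,"tz":0,"yaw":4.9},{"grip":0,"tx":0,"ty":0,"tz":0,"yaw":4.9}]' 60
python3 -m handwheel '[{"grip":0,"tx":0,"ty":0,"tz":0,"yaw":0},{"grip":0,"tx":0,"ty":0,"tz":0,"yaw":0}]' 60
python3 - <<'E'
from h import *
print(delta([.470,-.0236,.12]));o=get_obs();print(np.degrees(2*np.arctan2(o["tool_rot"][2],o["tool_rot"][1])))
c=cam("wrist");d=cam("side")
cv2.imwrite("pics/w7.png",cv2.hconcat([c["image"][:, :],cv2.resize(d["image"][150:360,190:310],(240,420))]))
E
```

```text
t: 12.5
eef_pos: [0.4675, -0.1618, 0.1977]
tool_rot: [-0.0, 0.999, 0.049, 0.0]
contact_force: [1.7, 0.2, -1.6]
gripper_width: 0.168
t: 13.0
eef_pos: [0.4691, -0.0203, 0.1976]
tool_rot: [-0.0, 0.999, -0.037, 0.0]
contact_force: [-0.7, -1.5, -0.6]
gripper_width: 0.17
t: 13.2
eef_pos: [0.4691, -0.0224, 0.1975]
tool_rot: [-0.0, 0.999, -0.036, 0.0]
contact_force: [-0.8, -0.1, -1.4]
gripper_width: 0.171
[0.09 0.11 7.75]
-4.1217382436342955
```

View pics/w7.png

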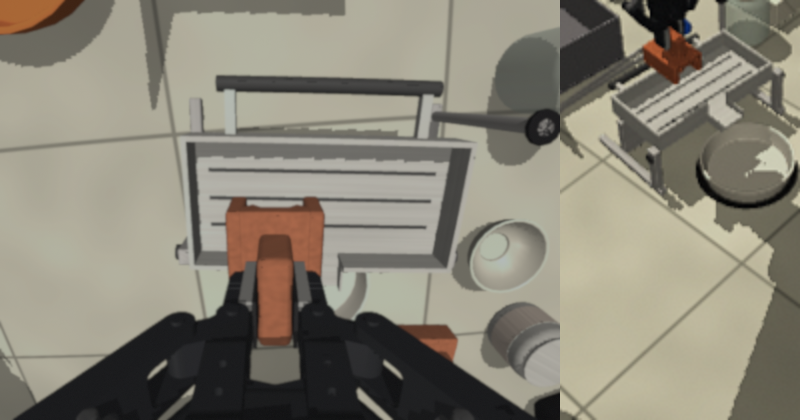

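Run:
```python
from h import *
c=cam("wrist")
r=onz(c,[(187,140),(472,143),(452,269),(190,269)],.103);print(r,r.mean(0),np.linalg.norm(np.diff(r,axis=0),axis=1))
b=onz(c,[(217,82),(443,88)],.083);print(b,b.mean(0),np.linalg.norm(b[0]-b[1]),np.degrees(np.arctan2(*(b[1]-b[0])[1::-1])))
```

```text
[[ 0.40963542  0.0393134   0.103     ]
 [ 0.61714868  0.02298727  0.103     ]
 [ 0.61297974 -0.08095686  0.103     ]
 [ 0.39551103 -0.06440295  0.103     ]] [ 0.50881872 -0.02076479  0.103     ] [0.2081545  0.1040277  0.21809785]
[[0.43288907 0.07798052 0.083     ]
 [0.60211536 0.06271799 0.083     ]] [0.51750221 0.07034925 0.083     ] 0.16991316159467143 -5.153565593863344
```

```bash
python3 -m handwheel '[{"grip":0,"tx":0.05,"ty":0,"tz":3.5,"yaw":0},{"grip":0,"tx":0,"ty":0,"tz":3,"yaw":0},{"grip":0,"tx":0,"ty":0,"tz":1.4,"yaw":0},{"grip":0,"tx":0,"ty":0,"tz":0.4,"yaw":0},{"grip":0,"tx":0,"ty":0,"tz":0,"yaw":0}]' 60
python3 -m handwheel '[{"grip":4,"tx":0,"ty":0,"tz":0,"yaw":0},{"grip":4,"tx":0,"ty":0,"tz":0,"yaw":0},{"grip":4,"tx":0,"ty":0,"tz":-1,"yaw":0},{"grip":5,"tx":0,"ty":0,"tz":-4,"yaw":0},{"grip":6,"tx":0,"ty":0,"tz":-4,"yaw":0}]' 60
python3 - <<'E'
from h import *
c=cam("wrist");cv2.imwrite("pics/w8.png",c["image"])
for b in brown(c): print(cv2.boundingRect(b))
s=cam("scene");d=cam("side")
for n,k in(("s",s),("d",d)):
  for b in brown(k,100): print(n,cv2.boundingRect(b))
p=[.635,-.25,.16];print(delta(p))
E
```

```text
t: 13.85
eef_pos: [0.4695, -0.0227, 0.1144]
tool_rot: [-0.0, 0.999, -0.037, -0.001]
contact_force: [0.9, 0.3, -1.6]
gripper_width: 0.171
t: 14.35
eef_pos: [0.4692, -0.0226, 0.2057]
tool_rot: [0.0, 0.999, -0.037, -0.001]
contact_force: [0.5, -0.3, -0.0]
gripper_width: 0.704
(403, 322, 23, 8)
(245, 168, 62, 89)
(0, 0, 89, 36)
s (427, 228, 56, 52)
s (296, 209, 31, 33)
s (193, 209, 31, 28)
s (148, 84, 20, 33)
s (329, 9, 18, 17)
s (288, 9, 32, 26)
d (450, 289, 42, 45)
d (329, 208, 28, 28)
d (102, 189, 66, 52)
d (234, 184, 28, 27)
[17.92 21.52  4.84]
```

```bash
python3 -m handwheel '[{"grip":6,"tx":3,"ty":3.6,"tz":0,"yaw":0},{"grip":6,"tx":3,"ty":3.6,"tz":0,"yaw":0},{"grip":6,"tx":3,"ty":3.6,"tz":0,"yaw":0},{"grip":6,"tx":3,"ty":3.6,"tz":0,"yaw":0},{"grip":6,"tx":3,"ty":3.6,"tz":0,"yaw":0}]' 60
python3 -m handwheel '[{"grip":6,"tx":3,"ty":3.6,"tz":0,"yaw":8.5},{"grip":6,"tx":0,"ty":0,"tz":0,"yaw":8.5},{"grip":6,"tx":0,"ty":0,"tz":0,"yaw":8.5},{"grip":6,"tx":0,"ty":0,"tz":0,"yaw":8.5},{"grip":6,"tx":0,"ty":0,"tz":0,"yaw":8.5}]' 60
python3 -m handwheel '[{"grip":6,"tx":0,"ty":0,"tz":2,"yaw":8.5},{"grip":6,"tx":0,"ty":0,"tz":2,"yaw":8.5},{"grip":6,"tx":0,"ty":0,"tz":0,"yaw":8.5},{"grip":6,"tx":0,"ty":0,"tz":0,"yaw":8.5},{"grip":6,"tx":0,"ty":0,"tz":0,"yaw":8.5}]' 60
python3 -m handwheel '[{"grip":6,"tx":0,"ty":0,"tz":0,"yaw":8.5},{"grip":6,"tx":0,"ty":0,"tz":0,"yaw":0}]' 60
python3 - <<'E'
from h import *
c=cam("wrist");im=c["image"];o=get_obs();print(np.round(o["q"],2))
for b in brown(c): print(cv2.boundingRect(b),cv2.minAreaRect(b))
b=max(brown(c),key=cv2.contourArea);x,y,w,h=cv2.boundingRect(b);print(cv2.approxPolyDP(b,4,True).reshape(-1,2).tolist())
x0,y0=max(0,x-15),max(0,y-15);print(x0,y0)
cv2.imwrite("pics/w9.png",cv2.resize(im[y0:y+h+15,x0:x+w+15],None,fx=4,fy=4,interpolation=cv2.INTER_CUBIC))
E
```

```text
t: 15.0
eef_pos: [0.6065, -0.2141, 0.2036]
tool_rot: [-0.0, 0.999, -0.037, -0.001]
contact_force: [1.0, 0.8, 0.0]
gripper_width: 0.704
t: 15.5
eef_pos: [0.6327, -0.2509, 0.2034]
tool_rot: [0.0, 0.917, -0.399, -0.001]
contact_force: [0.2, 0.4, 0.3]
gripper_width: 0.705
t: 16.0
eef_pos: [0.6327, -0.2506, 0.1634]
tool_rot: [0.0, 0.71, -0.704, -0.001]
contact_force: [-1.0, -0.6, -0.2]
gripper_width: 0.702
t: 16.2
eef_pos: [0.6329, -0.2504, 0.1634]
tool_rot: [-0.001, -0.658, 0.753, 0.001]
contact_force: [-0.1, -0.1, -0.5]
gripper_width: 0.699
[-0.23  0.68  0.79  1.64 -0.54  1.06 -0.98]
(237, 151, 57, 77) ((265.912353515625, 189.57215881347656), (75.33130645751953, 55.5335693359375), 87.39744567871094)
[[289, 151], [237, 157], [243, 227], [293, 225]]
222 136
```

View pics/w9.png

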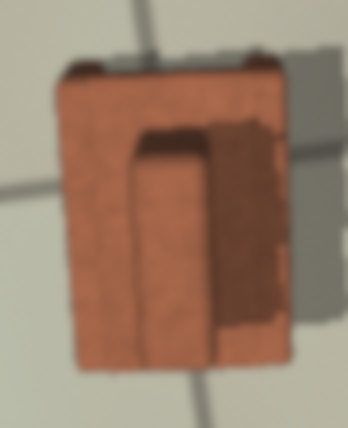

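Run:
```python
from h import *
c=cam("wrist")
f=onz(c,[(255.25,175.5),(274.5,175.5),(257.75,227.75),(275.75,227.75)],.06);m=f.mean(0);print(m,np.linalg.norm(f[0]-f[1]),np.linalg.norm(f[0]-f[2]),delta(m))
f=onz(c,[(237.5,155.5),(293.5,154),(241.5,228),(294.5,226.5)],.03);m=f.mean(0);print(m,np.linalg.norm(f[0]-f[1]),np.linalg.norm(f[0]-f[2]),delta(m))
```

```text
[ 0.6402098  -0.24426278  0.06      ] 0.014837311574985652 0.043288546547137735 [-0.74 -0.64 10.37]
[ 0.64014864 -0.24433127  0.03      ] 0.04752364834279807 0.06614106206459171 [-0.73 -0.64 13.37]
```

```bash
python3 -m handwheel '[{"grip":5,"tx":-0.74,"ty":-0.64,"tz":0,"yaw":-2.2},{"grip":5,"tx":0,"ty":0,"tz":4,"yaw":0},{"grip":5,"tx":0,"ty":0,"tz":4,"yaw":0},{"grip":5,"tx":0,"ty":0,"tz":3.2,"yaw":0},{"grip":5,"tx":0,"ty":0,"tz":1.3,"yaw":0}]' 60
python3 -m handwheel '[{"grip":0,"tx":0,"ty":0,"tz":0,"yaw":0},{"grip":0,"tx":0,"ty":0,"tz":0,"yaw":0},{"grip":0,"tx":0,"ty":0,"tz":0,"yaw":0},{"grip":0,"tx":0,"ty":0,"tz":0,"yaw":0},{"grip":0,"tx":0,"ty":0,"tz":0,"yaw":0}]' 60
python3 -m handwheel '[{"grip":0,"tx":0,"ty":0,"tz":-2,"yaw":0},{"grip":0,"tx":0,"ty":0,"tz":-4,"yaw":0},{"grip":0,"tx":0,"ty":0,"tz":-4,"yaw":0},{"grip":0,"tx":0,"ty":0,"tz":-4,"yaw":0},{"grip":0,"tx":0,"ty":0,"tz":-2,"yaw":0}]' 60
python3 -m handwheel '[{"grip":0,"tx":0,"ty":0,"tz":0,"yaw":-8.4},{"grip":0,"tx":0,"ty":0,"tz":0,"yaw":-8.4},{"grip":0,"tx":0,"ty":0,"tz":0,"yaw":-8.4},{"grip":0,"tx":0,"ty":0,"tz":0,"yaw":-8.4},{"grip":0,"tx":0,"ty":0,"tz":0,"yaw":-8.4}]' 60
python3 -m handwheel '[{"grip":0,"tx":0,"ty":0,"tz":0,"yaw":-8.4},{"grip":0,"tx":0,"ty":0,"tz":0,"yaw":-8.4},{"grip":0,"tx":0,"ty":0,"tz":0,"yaw":-8.4},{"grip":0,"tx":0,"ty":0,"tz":0,"yaw":-8.4},{"grip":0,"tx":0,"ty":0,"tz":0,"yaw":-8.4}]' 60
python3 -m handwheel '[{"grip":0,"tx":0,"ty":0,"tz":0,"yaw":-8.3},{"grip":0,"tx":0,"ty":0,"tz":0,"yaw":0}]' 60
python3 - <<'E'
from h import *
print(delta([.5495,-.0305,.2]));o=get_obs();print(np.degrees(2*np.arctan(o["tool_rot"][2]/o["tool_rot"][1])),np.round(o["q"],2))
E
```

```text
t: 16.8
eef_pos: [0.6394, -0.2427, 0.0359]
tool_rot: [-0.001, -0.674, 0.739, 0.002]
contact_force: [0.2, 0.5, 0.6]
gripper_width: 0.584
t: 17.3
eef_pos: [0.6418, -0.2449, 0.041]
tool_rot: [0.001, -0.672, 0.74, -0.001]
contact_force: [-1.8, 0.6, 6.1]
gripper_width: 0.167
t: 17.8
eef_pos: [0.6416, -0.2459, 0.2047]
tool_rot: [0.001, -0.672, 0.741, -0.002]
contact_force: [0.6, -0.7, -1.3]
gripper_width: 0.171
t: 18.3
eef_pos: [0.6402, -0.2448, 0.2007]
tool_rot: [0.0, 0.894, -0.448, 0.0]
contact_force: [0.1, 0.5, -1.0]
gripper_width: 0.171
t: 18.8
eef_pos: [0.6402, -0.2451, 0.2006]
tool_rot: [0.0, 0.995, -0.098, 0.0]
contact_force: [-0.1, 0.2, -1.0]
gripper_width: 0.167
t: 19.0
eef_pos: [0.6402, -0.2452, 0.2006]
tool_rot: [0.0, 1.0, -0.028, 0.0]
contact_force: [-0.1, -0.7, -0.8]
gripper_width: 0.174
[-10.26 -20.93   0.04]
-3.210358420127687 [-0.    0.55  0.41  1.58 -0.24  1.06  0.41]
```

```bash
python3 -m handwheel '[{"grip":0,"tx":-1.71,"ty":-3.49,"tz":0,"yaw":0},{"grip":0,"tx":-1.71,"ty":-3.49,"tz":0,"yaw":0},{"grip":0,"tx":-1.71,"ty":-3.49,"tz":0,"yaw":0},{"grip":0,"tx":-1.71,"ty":-3.49,"tz":0,"yaw":0},{"grip":0,"tx":-1.71,"ty":-3.49,"tz":0,"yaw":0}]' 60
python3 -m handwheel '[{"grip":0,"tx":-1.71,"ty":-3.49,"tz":0,"yaw":0},{"grip":0,"tx":0,"ty":0,"tz":0,"yaw":1.2},{"grip":0,"tx":0,"ty":0,"tz":0,"yaw":0},{"grip":0,"tx":0,"ty":0,"tz":3,"yaw":0},{"grip":0,"tx":0,"ty":0,"tz":3,"yaw":0}]' 60
python3 -m handwheel '[{"grip":0,"tx":0,"ty":0,"tz":1.6,"yaw":0},{"grip":0,"tx":0,"ty":0,"tz":0.6,"yaw":0},{"grip":0,"tx":0,"ty":0,"tz":0.4,"yaw":0},{"grip":0,"tx":0,"ty":0,"tz":0,"yaw":0},{"grip":0,"tx":0,"ty":0,"tz":0,"yaw":0}]' 60
python3 -m handwheel '[{"grip":4,"tx":0,"ty":0,"tz":0,"yaw":0},{"grip":4,"tx":0,"ty":0,"tz":0,"yaw":0},{"grip":4,"tx":0,"ty":0,"tz":-1,"yaw":0},{"grip":5,"tx":0,"ty":0,"tz":-4,"yaw":0},{"grip":6,"tx":0,"ty":0,"tz":-4,"yaw":0}]' 60
python3 - <<'E'
from h import *
c=cam("wrist");s=cam("scene");d=cam("side")
cv2.imwrite("pics/w10.png",cv2.hconcat([cv2.resize(c["image"],(480,360)),cv2.resize(d["image"][150:390,170:370],(300,360))]))
E
```

```text
t: 19.5
eef_pos: [0.5642, -0.0646, 0.2]
tool_rot: [0.0, 1.0, -0.031, 0.0]
contact_force: [1.1, -0.1, -1.1]
gripper_width: 0.173
t: 20.0
eef_pos: [0.5515, -0.0316, 0.14]
tool_rot: [0.0, 0.999, -0.041, 0.002]
contact_force: [1.2, 0.1, -2.1]
gripper_width: 0.171
t: 20.5
eef_pos: [0.5493, -0.0319, 0.1159]
tool_rot: [-0.0, 0.999, -0.041, -0.001]
contact_force: [-12.2, -0.5, 20.7]
gripper_width: 0.168
t: 21.0
eef_pos: [0.5496, -0.0301, 0.2044]
tool_rot: [0.0, 0.999, -0.039, -0.001]
contact_force: [0.2, 0.9, 0.3]
gripper_width: 0.705
```

View pics/w10.png

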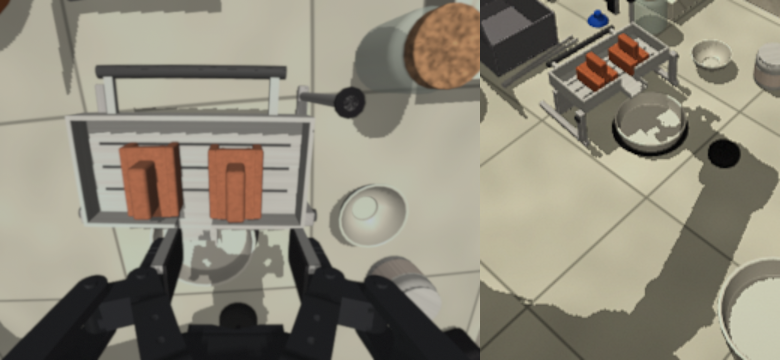

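```bash
python3 - <<'E'
from h import *
c=cam("wrist")
b=onz(c,[(113,83),(334,84)],.081);m=b.mean(0);print(b,m,np.linalg.norm(b[0]-b[1]),np.degrees(np.arctan2(*(b[1]-b[0])[1::-1])),delta([m[0],m[1],.2]))
E
python3 -m handwheel '[{"grip":6,"tx":-1.97,"ty":-4.9,"tz":0,"yaw":0},{"grip":6,"tx":-1.97,"ty":-4.9,"tz":0,"yaw":0},{"grip":6,"tx":0,"ty":0,"tz":0,"yaw":-8.2},{"grip":6,"tx":0,"ty":0,"tz":0,"yaw":-8.2},{"grip":6,"tx":0,"ty":0,"tz":0,"yaw":-8.2}]' 80
python3 -m handwheel '[{"grip":3,"tx":0,"ty":0,"tz":0,"yaw":-8.2},{"grip":3,"tx":0,"ty":0,"tz":0,"yaw":-8.2},{"grip":3,"tx":0,"ty":0,"tz":0,"yaw":-8.2},{"grip":3,"tx":0,"ty":0,"tz":0,"yaw":-8.2},{"grip":3,"tx":0,"ty":0,"tz":0,"yaw":-8.2}]' 80
python3 -m handwheel '[{"grip":3,"tx":0,"ty":0,"tz":0,"yaw":-8.2},{"grip":3,"tx":0,"ty":0,"tz":0,"yaw":-8.2},{"grip":3,"tx":0,"ty":0,"tz":0,"yaw":-8},{"grip":3,"tx":0,"ty":0,"tz":2,"yaw":0},{"grip":3,"tx":0,"ty":0,"tz":2,"yaw":0}]' 80
python3 - <<'E'
from h import *
o=get_obs();print(np.degrees(2*np.arctan(o["tool_rot"][2]/o["tool_rot"][1])),np.round(o["q"],2))
c=cam("wrist");cv2.imwrite("pics/w11.png",c["image"]);print(proj(c,[.5172,.0715,.08]))
for X,col in ((.5172,0),):
    # dark profile across bar: print V along column through projected x +-, rows -> bar runs along image vertical? print horizontal profile
    g=cv2.cvtColor(c["image"],cv2.COLOR_BGR2GRAY)
    for r in(100,130,160,190): print(r,[int(v) for v in g[r,220:340:4]])
E
```

```text
[[0.43418498 0.07833197 0.081     ]
 [0.60601494 0.06320717 0.081     ]] [0.52009996 0.07076957 0.081     ] 0.17249434006165876 -5.030319404330678 [-3.86 -9.79  0.48]
t: 21.7
eef_pos: [0.519, 0.0662, 0.2021]
tool_rot: [0.0, 0.984, 0.179, -0.001]
contact_force: [0.5, -0.8, -0.5]
gripper_width: 0.703
t: 22.2
eef_pos: [0.5191, 0.0655, 0.202]
tool_rot: [-0.0, 0.859, 0.511, -0.001]
contact_force: [-0.1, -0.0, -0.2]
gripper_width: 0.35
t: 22.7
eef_pos: [0.5197, 0.0655, 0.1622]
tool_rot: [-0.0, 0.734, 0.679, -0.0]
contact_force: [0.2, -0.1, 0.6]
gripper_width: 0.35
85.55853307397248 [-0.32  0.31  0.09  1.99 -0.04  0.84  1.28]
[[281.98491394 217.51334638]]
100 [191, 112, 125, 125, 116, 212, 215, 215, 215, 215, 215, 216, 216, 198, 62, 80, 88, 66, 192, 215, 215, 215, 215, 215, 215, 215, 215, 215, 215, 215]
130 [208, 114, 118, 138, 122, 175, 214, 214, 215, 215, 215, 215, 215, 196, 64, 80, 87, 75, 212, 216, 216, 215, 216, 216, 216, 216, 216, 216, 216, 216]
160 [214, 129, 114, 137, 140, 162, 191, 213, 214, 213, 214, 213, 214, 173, 66, 81, 82, 83, 214, 215, 215, 215, 215, 215, 215, 215, 215, 215, 215, 215]
190 [214, 168, 114, 136, 139, 199, 158, 205, 214, 214, 214, 213, 213, 158, 68, 82, 83, 110, 214, 214, 214, 214, 215, 214, 214, 214, 214, 214, 214, 213]
```

Run:
```python
from h import *
c=cam("wrist");f=onz(c,[(282.5,100),(282,160),(281,190)],.08);print(f,[delta(x) for x in f])
```

```text
[[0.43249629 0.07698744 0.08      ]
 [0.47152016 0.07392305 0.08      ]
 [0.49259456 0.07174546 0.08      ]] [array([ 0.55, -8.5 ,  8.06]), array([ 0.55, -4.58,  8.03]), array([ 0.49, -2.46,  8.02])]
```

```bash
python3 -m handwheel '[{"grip":3,"tx":0.5,"ty":0,"tz":0,"yaw":0},{"grip":3,"tx":0,"ty":0,"tz":4,"yaw":0},{"grip":3,"tx":0,"ty":0,"tz":4,"yaw":0},{"grip":3,"tx":0,"ty":0,"tz":2,"yaw":0},{"grip":3,"tx":0,"ty":0,"tz":0,"yaw":0}]' 80
python3 -m handwheel '[{"grip":0,"tx":0,"ty":0,"tz":0,"yaw":0},{"grip":0,"tx":0,"ty":0,"tz":0,"yaw":0},{"grip":0,"tx":0,"ty":0,"tz":0,"yaw":0},{"grip":0,"tx":0,"ty":0,"tz":0,"yaw":0},{"grip":0,"tx":0,"ty":0,"tz":0,"yaw":0}]' 80
```

```text
t: 23.3
eef_pos: [0.5194, 0.071, 0.0617]
tool_rot: [-0.001, 0.734, 0.679, -0.001]
contact_force: [-0.0, 0.6, 0.6]
gripper_width: 0.35
t: 23.8
eef_pos: [0.5211, 0.0694, 0.0647]
tool_rot: [0.001, 0.734, 0.679, 0.0]
contact_force: [-0.1, -5.2, 1.1]
gripper_width: 0.11
```

```bash
python3 -m handwheel '[{"grip":0,"tx":-0.03,"ty":0,"tz":-0.38,"yaw":0},{"grip":0,"tx":-0.04,"ty":0,"tz":-0.38,"yaw":0},{"grip":0,"tx":-0.05,"ty":0,"tz":-0.38,"yaw":0},{"grip":0,"tx":-0.06,"ty":0,"tz":-0.37,"yaw":0},{"grip":0,"tx":-0.07,"ty":0,"tz":-0.38,"yaw":0}]' 80
python3 -m handwheel '[{"grip":0,"tx":-0.08,"ty":0,"tz":-0.37,"yaw":0},{"grip":0,"tx":-0.09,"ty":0,"tz":-0.37,"yaw":0},{"grip":0,"tx":-0.1,"ty":0,"tz":-0.37,"yaw":0},{"grip":0,"tx":-0.11,"ty":0,"tz":-0.37,"yaw":0},{"grip":0,"tx":-0.12,"ty":0,"tz":-0.36,"yaw":0}]' 80
python3 -m handwheel '[{"grip":0,"tx":-0.13,"ty":0,"tz":-0.36,"yaw":0},{"grip":0,"tx":-0.14,"ty":0,"tz":-0.35,"yaw":0},{"grip":0,"tx":0,"ty":0,"tz":0,"yaw":0}]' 80
python3 - <<'E'
from h import *
s=cam("scene");d=cam("side")
cv2.imwrite("pics/w12.png",cv2.hconcat([cv2.resize(s["image"][150:310,210:370],(400,400)),cv2.resize(d["image"][120:280,190:350],(400,400))]))
E
```

```text
t: 24.3
eef_pos: [0.5207, 0.0671, 0.0826]
tool_rot: [0.001, 0.734, 0.679, 0.0]
contact_force: [3.0, -4.4, -7.4]
gripper_width: 0.104
t: 24.8
eef_pos: [0.5203, 0.0627, 0.1008]
tool_rot: [0.0, 0.734, 0.679, 0.001]
contact_force: [4.0, -3.9, -14.1]
gripper_width: 0.109
t: 25.1
eef_pos: [0.5202, 0.06, 0.1087]
tool_rot: [0.001, 0.734, 0.679, 0.001]
contact_force: [1.1, -4.8, -1.9]
gripper_width: 0.108
```

View pics/w12.png

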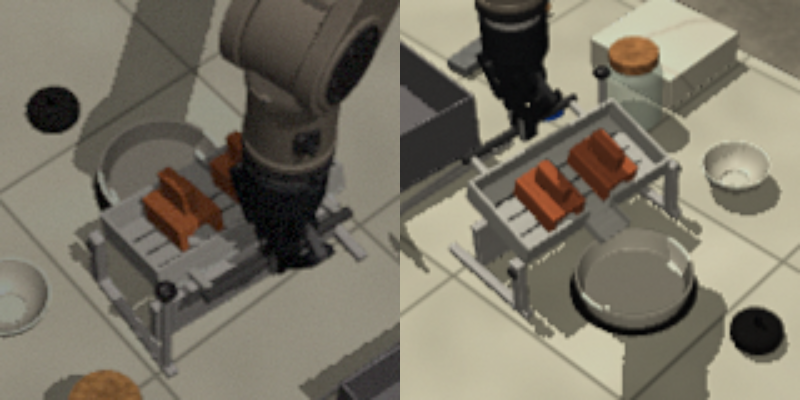

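```bash
python3 -m handwheel '[{"grip":0,"tx":-0.15,"ty":0,"tz":-0.35,"yaw":0},{"grip":0,"tx":-0.15,"ty":0,"tz":-0.35,"yaw":0},{"grip":0,"tx":-0.17,"ty":0,"tz":-0.34,"yaw":0},{"grip":0,"tx":-0.17,"ty":0,"tz":-0.34,"yaw":0},{"grip":0,"tx":-0.18,"ty":0,"tz":-0.33,"yaw":0}]' 80
python3 -m handwheel '[{"grip":0,"tx":-0.19,"ty":0,"tz":-0.33,"yaw":0},{"grip":0,"tx":-0.2,"ty":0,"tz":-0.32,"yaw":0},{"grip":0,"tx":-0.21,"ty":0,"tz":-0.32,"yaw":0},{"grip":0,"tx":0,"ty":0,"tz":0,"yaw":0}]' 80
python3 - <<'E'
from h import *
s=cam("scene");d=cam("side");c=cam("wrist")
cv2.imwrite("pics/w13s.png",s["image"]);cv2.imwrite("pics/w13d.png",d["image"])
cv2.imwrite("pics/w13.png",cv2.hconcat([cv2.resize(s["image"][150:310,210:370],(400,400)),cv2.resize(d["image"][120:280,190:350],(400,400))]))
E
```

```text
t: 25.7
eef_pos: [0.5194, 0.0531, 0.1248]
tool_rot: [0.0, 0.734, 0.679, 0.001]
contact_force: [3.7, -1.0, -8.9]
gripper_width: 0.108
t: 26.1
eef_pos: [0.5189, 0.0471, 0.1352]
tool_rot: [-0.0, 0.734, 0.679, 0.001]
contact_force: [2.4, 1.1, -3.6]
gripper_width: 0.107
```

View pics/w13.png

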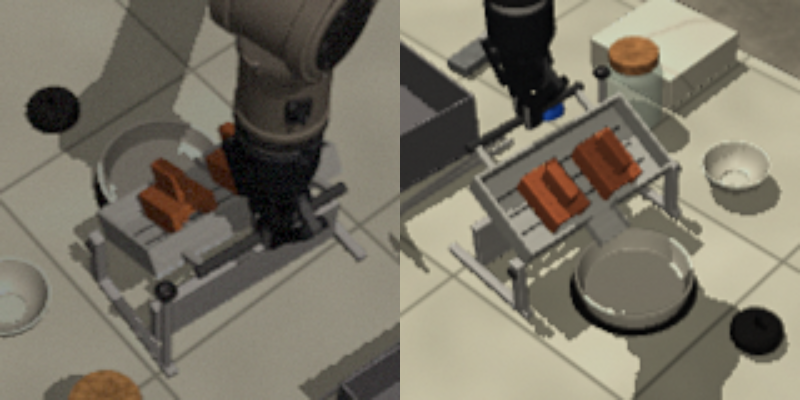

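```bash
python3 -m handwheel '[{"grip":0,"tx":0,"ty":0,"tz":0,"yaw":0},{"grip":0,"tx":0,"ty":0,"tz":0,"yaw":0},{"grip":0,"tx":0,"ty":0,"tz":0,"yaw":0},{"grip":0,"tx":0,"ty":0,"tz":0,"yaw":0},{"grip":0,"tx":0,"ty":0,"tz":0,"yaw":0}]' 80
python3 - <<'E'
from h import *
s=cam("scene");d=cam("side")
a=tri(s,(288,257.2),d,(262,154.8));b=tri(s,(348,225.2),d,(218,180));print(a,b,np.linalg.norm(a-b),(a+b)/2)
p=tri(s,(276,266),d,(270.4,148.8));print("post cap",p)
m=np.array([.519,.0471]); h=np.array([.5068,-.0738]);print("y dist",(m-h)@[.0777,.997])
E
```

```text
t: 26.75
eef_pos: [0.5189, 0.0472, 0.1349]
tool_rot: [-0.0, 0.734, 0.68, 0.001]
contact_force: [0.5, 4.6, 4.3]
gripper_width: 0.107
[0.59726588 0.03540056 0.14873363] [0.43164333 0.05459941 0.14620876] 0.16675071005089737 [0.51445461 0.04499999 0.1474712 ]
post cap [0.63388266 0.03594933 0.14984351]
y dist 0.12148524000000001
```

```bash
python3 -m handwheel '[{"grip":0,"tx":-0.06,"ty":0,"tz":-0.08,"yaw":0},{"grip":0,"tx":0,"ty":0,"tz":0,"yaw":0},{"grip":0,"tx":0,"ty":0,"tz":0,"yaw":0},{"grip":0,"tx":0,"ty":0,"tz":0,"yaw":0},{"grip":0,"tx":0,"ty":0,"tz":0,"yaw":0}]' 80
python3 -m handwheel '[{"grip":0,"tx":0,"ty":0,"tz":0,"yaw":0},{"grip":0,"tx":0,"ty":0,"tz":0,"yaw":0},{"grip":0,"tx":0,"ty":0,"tz":0,"yaw":0},{"grip":0,"tx":0,"ty":0,"tz":0,"yaw":0},{"grip":0,"tx":0,"ty":0,"tz":0,"yaw":0}]' 80
python3 -m handwheel '[{"grip":0,"tx":0,"ty":0,"tz":0,"yaw":0},{"grip":0,"tx":0,"ty":0,"tz":0,"yaw":0},{"grip":0,"tx":0,"ty":0,"tz":0,"yaw":0},{"grip":0,"tx":0,"ty":0,"tz":0,"yaw":0},{"grip":0,"tx":0,"ty":0,"tz":0,"yaw":0}]' 80
python3 -m handwheel '[{"grip":0,"tx":0,"ty":0,"tz":0,"yaw":0},{"grip":0,"tx":0,"ty":0,"tz":0,"yaw":0},{"grip":0,"tx":0,"ty":0,"tz":0,"yaw":0},{"grip":0,"tx":0,"ty":0,"tz":0,"yaw":0},{"grip":0,"tx":0,"ty":0,"tz":0,"yaw":0}]' 80
python3 -m handwheel '[{"grip":0,"tx":0,"ty":0,"tz":0,"yaw":0},{"grip":0,"tx":0,"ty":0,"tz":0,"yaw":0},{"grip":0,"tx":0,"ty":0,"tz":0,"yaw":0},{"grip":0,"tx":0,"ty":0,"tz":0,"yaw":0},{"grip":0,"tx":0,"ty":0,"tz":0,"yaw":0}]' 80
python3 -m handwheel '[{"grip":0,"tx":0,"ty":0,"tz":0,"yaw":0},{"grip":0,"tx":0,"ty":0,"tz":0,"yaw":0},{"grip":0,"tx":0,"ty":0,"tz":0,"yaw":0},{"grip":0,"tx":0,"ty":0,"tz":0,"yaw":0},{"grip":0,"tx":0,"ty":0,"tz":0,"yaw":0}]' 80
```

```text
t: 27.35
eef_pos: [0.5189, 0.0472, 0.135]
tool_rot: [-0.0, 0.734, 0.68, 0.001]
contact_force: [3.5, 6.3, -2.8]
gripper_width: 0.104
t: 27.85
eef_pos: [0.5189, 0.0472, 0.135]
tool_rot: [-0.0, 0.734, 0.68, 0.001]
contact_force: [3.9, 6.7, -2.9]
gripper_width: 0.105
t: 28.35
eef_pos: [0.5189, 0.0471, 0.135]
tool_rot: [-0.0, 0.734, 0.68, 0.001]
contact_force: [4.5, 7.5, -2.7]
gripper_width: 0.104
t: 28.85
eef_pos: [0.5189, 0.0471, 0.135]
tool_rot: [-0.0, 0.734, 0.68, 0.001]
contact_force: [3.3, 7.3, -2.8]
gripper_width: 0.105
t: 29.35
eef_pos: [0.5189, 0.0471, 0.135]
tool_rot: [-0.0, 0.734, 0.68, 0.001]
contact_force: [3.9, 6.7, -2.2]
gripper_width: 0.103
t: 29.85
eef_pos: [0.5188, 0.0472, 0.135]
tool_rot: [-0.0, 0.734, 0.68, 0.001]
contact_force: [3.6, 6.6, -2.7]
gripper_width: 0.102
```

```bash
python3 -m handwheel '[{"grip":0,"tx":0.24,"ty":0,"tz":0.37,"yaw":0},{"grip":0,"tx":0.21,"ty":0,"tz":0.32,"yaw":0},{"grip":0,"tx":0.19,"ty":0,"tz":0.33,"yaw":0},{"grip":0,"tx":0.18,"ty":0,"tz":0.33,"yaw":0},{"grip":0,"tx":0.18,"ty":0,"tz":0.34,"yaw":0}]' 80
python3 -m handwheel '[{"grip":0,"tx":0.17,"ty":0,"tz":0.34,"yaw":0},{"grip":0,"tx":0.15,"ty":0,"tz":0.35,"yaw":0},{"grip":0,"tx":0.15,"ty":0,"tz":0.35,"yaw":0},{"grip":0,"tx":0.14,"ty":0,"tz":0.35,"yaw":0},{"grip":0,"tx":0.13,"ty":0,"tz":0.36,"yaw":0}]' 80
python3 -m handwheel '[{"grip":0,"tx":0.12,"ty":0,"tz":0.36,"yaw":0},{"grip":0,"tx":0.11,"ty":0,"tz":0.37,"yaw":0},{"grip":0,"tx":0.1,"ty":0,"tz":0.37,"yaw":0},{"grip":0,"tx":0.09,"ty":0,"tz":0.37,"yaw":0},{"grip":0,"tx":0.08,"ty":0,"tz":0.37,"yaw":0}]' 80
python3 -m handwheel '[{"grip":0,"tx":0.07,"ty":0,"tz":0.38,"yaw":0},{"grip":0,"tx":0.06,"ty":0,"tz":0.37,"yaw":0},{"grip":0,"tx":0.05,"ty":0,"tz":0.38,"yaw":0},{"grip":0,"tx":0.04,"ty":0,"tz":0.38,"yaw":0},{"grip":0,"tx":0.03,"ty":0,"tz":0.38,"yaw":0}]' 80
python3 -m handwheel '[{"grip":0,"tx":0,"ty":0,"tz":0.1,"yaw":0},{"grip":0,"tx":0,"ty":0,"tz":0.1,"yaw":0},{"grip":0,"tx":0,"ty":0,"tz":0,"yaw":0}]' 80
```

```text
t: 30.35
eef_pos: [0.5196, 0.0558, 0.1188]
tool_rot: [0.0, 0.734, 0.68, 0.0]
contact_force: [1.0, 3.5, 8.8]
gripper_width: 0.105
t: 30.85
eef_pos: [0.5205, 0.0625, 0.1011]
tool_rot: [0.001, 0.734, 0.679, 0.0]
contact_force: [3.3, 1.1, 5.0]
gripper_width: 0.108
t: 31.35
eef_pos: [0.5206, 0.0672, 0.0824]
tool_rot: [0.001, 0.734, 0.679, -0.0]
contact_force: [3.0, -0.5, 3.3]
gripper_width: 0.11
t: 31.85
eef_pos: [0.5212, 0.0695, 0.0641]
tool_rot: [0.001, 0.734, 0.679, 0.0]
contact_force: [-6.4, -7.1, 44.5]
gripper_width: 0.107
t: 32.15
eef_pos: [0.5213, 0.0695, 0.064]
tool_rot: [0.001, 0.734, 0.679, 0.0]
contact_force: [-4.4, -5.2, 31.1]
gripper_width: 0.108
```

```bash
python3 -m handwheel '[{"grip":3,"tx":0,"ty":0,"tz":-0.2,"yaw":0},{"grip":3,"tx":0,"ty":0,"tz":0,"yaw":0},{"grip":3,"tx":0,"ty":0,"tz":-2,"yaw":0},{"grip":3,"tx":0,"ty":0,"tz":-4,"yaw":0},{"grip":3,"tx":0,"ty":0,"tz":-4,"yaw":0}]' 60
python3 -m handwheel '[{"grip":6,"tx":0,"ty":0,"tz":-4,"yaw":0},{"grip":6,"tx":-3.4,"ty":-0.1,"tz":0,"yaw":0},{"grip":6,"tx":-3.4,"ty":-0.1,"tz":0,"yaw":0},{"grip":6,"tx":-3.3,"ty":-0.1,"tz":0,"yaw":0},{"grip":6,"tx":0,"ty":0,"tz":0,"yaw":8.2}]' 60
python3 -m handwheel '[{"grip":6,"tx":0,"ty":0,"tz":0,"yaw":8.2},{"grip":6,"tx":0,"ty":0,"tz":0,"yaw":8.2},{"grip":6,"tx":0,"ty":0,"tz":0,"yaw":8.2},{"grip":6,"tx":0,"ty":0,"tz":0,"yaw":8.2},{"grip":6,"tx":0,"ty":0,"tz":0,"yaw":8.2}]' 60
python3 -m handwheel '[{"grip":6,"tx":0,"ty":0,"tz":0,"yaw":8.2},{"grip":6,"tx":0,"ty":0,"tz":0,"yaw":8.2},{"grip":6,"tx":0,"ty":0,"tz":0,"yaw":8.2},{"grip":6,"tx":0,"ty":0,"tz":0,"yaw":8},{"grip":6,"tx":0,"ty":0,"tz":0,"yaw":0}]' 60
cat >> h.py <<'E'
def caves(c,z):
    for b in brown(c,1500):
        r=cv2.minAreaRect(b);q=cv2.boxPoints(r);w=onz(c,q,z);m=w.mean(0)
        e=[w[1]-w[0],w[2]-w[1]];L=[np.linalg.norm(k) for k in e];k=e[int(L[1]>L[0])]
        a=np.degrees(np.arctan2(k[1],k[0]))%180
        print("px",np.round(r[0],1),"world",np.round(m,4),"size",np.round(L,3),"long axis deg",round(a,1),"delta",delta(m),cv2.approxPolyDP(b,4,True).reshape(-1,2).tolist())
E
python3 - <<'E'
from h import *
o=get_obs();print(o["eef_pos"],np.degrees(2*np.arctan(o["tool_rot"][2]/o["tool_rot"][1])),np.round(o["q"],2))
c=cam("wrist");cv2.imwrite("pics/w14.png",c["image"]);caves(c,.105)
E
```

```text
t: 32.65
eef_pos: [0.5181, 0.0705, 0.1628]
tool_rot: [-0.001, 0.734, 0.68, -0.002]
contact_force: [0.8, 0.4, 0.0]
gripper_width: 0.353
t: 33.15
eef_pos: [0.5073, -0.035, 0.2024]
tool_rot: [-0.0, 0.783, 0.622, -0.002]
contact_force: [0.9, 0.3, -0.4]
gripper_width: 0.704
t: 33.65
eef_pos: [0.5081, -0.0295, 0.2022]
tool_rot: [-0.0, 0.951, 0.31, -0.002]
contact_force: [0.9, 0.2, -0.3]
gripper_width: 0.705
t: 34.15
eef_pos: [0.5083, -0.0295, 0.2023]
tool_rot: [0.0, 0.999, 0.033, -0.002]
contact_force: [-0.0, 0.7, 0.3]
gripper_width: 0.703
[ 0.50829183 -0.02948481  0.20233959] 3.761958804908317 [-0.38  0.24  0.38  2.   -0.11  0.92  0.11]
px [325.4 217.7] world [ 0.5475 -0.0317  0.105 ] size [0.074 0.049] long axis deg 84.6 delta [3.9  0.49 9.74] [[302, 170], [289, 253], [319, 262], [346, 261], [364, 187], [356, 178], [331, 180]]
px [225.9 201.9] world [ 0.4689 -0.0239  0.105 ] size [0.073 0.047] long axis deg 83.2 delta [-3.89 -0.83  9.76] [[204, 155], [198, 165], [194, 238], [217, 246], [250, 246], [262, 163]]
```

```bash
python3 -m handwheel '[{"grip":4.5,"tx":0,"ty":0,"tz":0,"yaw":4.5},{"grip":4.5,"tx":0,"ty":0,"tz":0,"yaw":4.5},{"grip":4.5,"tx":-3.97,"ty":-0.25,"tz":0,"yaw":0},{"grip":4.5,"tx":0,"ty":0,"tz":3,"yaw":0},{"grip":4.5,"tx":0,"ty":0,"tz":0,"yaw":0}]' 60
python3 - <<'E'
from h import *
o=get_obs();print(np.degrees(2*np.arctan(o["tool_rot"][2]/o["tool_rot"][1])))
print(delta([.4692,-.0232,.112]))
c=cam("wrist");cv2.imwrite("pics/w15.png",c["image"]);caves(c,.105);print(proj(c,[[.4695,-.0227,.135]]))
E
```

```text
t: 34.7
eef_pos: [0.4671, -0.0234, 0.1712]
tool_rot: [0.0, 0.999, -0.044, -0.003]
contact_force: [-0.9, 0.2, -0.1]
gripper_width: 0.53
-4.986359438632758
[ 0.24 -0.05  5.92]
px [389.3 226.9] world [ 0.5455 -0.031   0.105 ] size [0.077 0.053] long axis deg 84.1 delta [7.74 0.05 6.73] [[356, 177], [350, 234], [355, 272], [413, 280], [420, 271], [432, 186], [415, 177], [406, 184], [368, 184]]
px [278.5 227. ] world [ 0.4686 -0.0245  0.105 ] size [0.046 0.077] long axis deg 87.3 delta [0.02 0.08 6.76] [[311, 176], [291, 182], [246, 177], [248, 272], [286, 279], [292, 272], [311, 270]]
[[280.07894623 245.83271553]]
```

```bash
python3 -m handwheel '[{"grip":4.5,"tx":0.15,"ty":0,"tz":0,"yaw":0},{"grip":4.5,"tx":0,"ty":0,"tz":3,"yaw":0},{"grip":4.5,"tx":0,"ty":0,"tz":2.8,"yaw":0},{"grip":0,"tx":0,"ty":0,"tz":0,"yaw":0},{"grip":0,"tx":0,"ty":0,"tz":0,"yaw":0}]' 60
python3 -m handwheel '[{"grip":0,"tx":0,"ty":0,"tz":0,"yaw":0},{"grip":0,"tx":0,"ty":0,"tz":0,"yaw":0},{"grip":0,"tx":0,"ty":0,"tz":0,"yaw":0},{"grip":0,"tx":0,"ty":0,"tz":-2,"yaw":0},{"grip":0,"tx":0,"ty":0,"tz":-4,"yaw":0}]' 60
python3 -m handwheel '[{"grip":0,"tx":0,"ty":0,"tz":-4,"yaw":0},{"grip":0,"tx":0,"ty":0,"tz":-2,"yaw":0},{"grip":0,"tx":3,"ty":0,"tz":0,"yaw":0},{"grip":0,"tx":3,"ty":0,"tz":0,"yaw":0},{"grip":0,"tx":0,"ty":0,"tz":0,"yaw":8.5}]' 60
python3 -m handwheel '[{"grip":0,"tx":0,"ty":0,"tz":0,"yaw":8.5},{"grip":0,"tx":0,"ty":0,"tz":0,"yaw":8.5},{"grip":0,"tx":0,"ty":0,"tz":0,"yaw":8.5},{"grip":0,"tx":0,"ty":0,"tz":0,"yaw":8.5},{"grip":0,"tx":0,"ty":0,"tz":0,"yaw":8.5}]' 60
python3 -m handwheel '[{"grip":0,"tx":0,"ty":0,"tz":0,"yaw":8.5},{"grip":0,"tx":0,"ty":0,"tz":0,"yaw":8.5},{"grip":0,"tx":0,"ty":0,"tz":0,"yaw":8.5},{"grip":0,"tx":0,"ty":0,"tz":0,"yaw":8.5},{"grip":0,"tx":0,"ty":0,"tz":0,"yaw":8.5}]' 60
python3 - <<'E'
from h import *
o=get_obs();print(np.degrees(2*np.arctan2(o["tool_rot"][2],o["tool_rot"][1])),np.round(o["q"],2),delta([.54,.30,.235]))
E
```

```text
t: 35.25
eef_pos: [0.4724, -0.0242, 0.1163]
tool_rot: [0.0, 0.999, -0.046, -0.0]
contact_force: [-1.9, 0.6, 2.0]
gripper_width: 0.195
t: 35.75
eef_pos: [0.4697, -0.024, 0.1746]
tool_rot: [0.001, 0.999, -0.046, -0.003]
contact_force: [0.2, 0.5, -1.7]
gripper_width: 0.171
t: 36.25
eef_pos: [0.535, -0.0293, 0.2367]
tool_rot: [0.0, 0.993, -0.12, 0.002]
contact_force: [0.0, -0.6, -1.9]
gripper_width: 0.172
t: 36.75
eef_pos: [0.5314, -0.0293, 0.236]
tool_rot: [-0.0, 0.881, -0.474, 0.0]
contact_force: [0.5, 0.7, -2.6]
gripper_width: 0.174
t: 37.25
eef_pos: [0.5314, -0.0293, 0.236]
tool_rot: [0.0, -0.649, 0.761, 0.0]
contact_force: [-0.9, -0.3, -1.9]
gripper_width: 0.173
260.93046345913524 [-0.66  0.28  0.73  1.93 -0.22  1.01 -1.56] [-32.65   4.34   0.11]
```

```bash
python3 -m handwheel '[{"grip":0,"tx":-4.08,"ty":0.54,"tz":0,"yaw":0},{"grip":0,"tx":-4.08,"ty":0.54,"tz":0,"yaw":0},{"grip":0,"tx":-4.08,"ty":0.54,"tz":0,"yaw":0},{"grip":0,"tx":-4.08,"ty":0.54,"tz":0,"yaw":0},{"grip":0,"tx":-4.08,"ty":0.54,"tz":0,"yaw":0}]' 60
python3 -m handwheel '[{"grip":0,"tx":-4.08,"ty":0.54,"tz":0,"yaw":0},{"grip":0,"tx":-4.08,"ty":0.54,"tz":0,"yaw":0},{"grip":0,"tx":-4.08,"ty":0.54,"tz":0,"yaw":0},{"grip":0,"tx":0,"ty":0,"tz":0,"yaw":0}]' 60
python3 - <<'E'
from h import *
o=get_obs();print(np.degrees(2*np.arctan2(o["tool_rot"][2],o["tool_rot"][1])),np.round(o["q"],2))
c=cam("wrist");s=cam("scene");d=cam("side");np.save("pics/c.npy",np.r_[c["R"].ravel(),c["p"]])
cv2.imwrite("pics/w16.png",cv2.hconcat([c["image"],cv2.resize(d["image"][90:210,100:230][:, :],(240,222)) if 0 else cv2.vconcat([cv2.resize(d["image"][95:215,110:250],(240,210)),cv2.resize(s["image"][215:405,310:510],(240,210))])]))
E
```

```text
t: 37.75
eef_pos: [0.5355, 0.1781, 0.2361]
tool_rot: [0.0, -0.651, 0.759, 0.0]
contact_force: [-0.4, 0.6, -2.4]
gripper_width: 0.172
t: 38.15
eef_pos: [0.5364, 0.3081, 0.2352]
tool_rot: [0.001, -0.655, 0.755, 0.001]
contact_force: [-0.6, 0.4, -1.5]
gripper_width: 0.168
261.8654099487951 [-1.07  0.43  0.6   1.72 -0.27  1.07 -2.09]
```

View pics/w16.png

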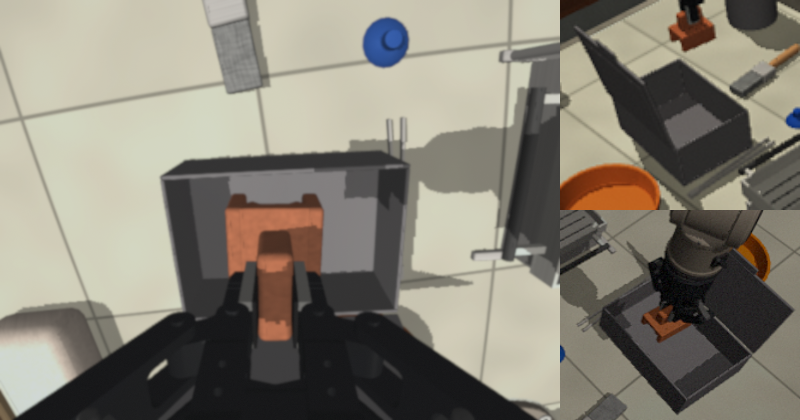

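Run:
```python
from h import *
c=cam("wrist")
r=onz(c,[(163,178),(408,163),(398,313),(183,312)],.088);print(np.round(r,4),np.linalg.norm(np.diff(r,axis=0),axis=1))
k=r[0]-r[1];k/=np.linalg.norm(k);ang=np.degrees(np.arctan2(k[1],k[0]));print("y-edge ang",ang)
n=np.array([-k[1],k[0],0]); # pointing -x (to hinge)
cen=(r[0]+r[1])/2+n*.08;print("centre",cen,"n",n)
for sx,sy in((-.015,.045),(-.015,-.045)):
    p=cen+n*sx+k*sy;print(p,delta([p[0],p[1],.235]))
```

```text
[[0.5699 0.3982 0.088 ]
 [0.55   0.1753 0.088 ]
 [0.3889 0.1886 0.088 ]
 [0.4255 0.4153 0.088 ]] [0.22370612 0.16159945 0.22966995]
y-edge ang 84.8921797595477
centre [0.48027187 0.2938694  0.088     ] n [-0.99602892  0.08903024  0.        ]
[0.49921867 0.33735525 0.088     ] [-3.25  4.47  0.08]
[0.49120595 0.24771265 0.088     ] [5.73 3.89 0.08]
```

Run:
```python
from h import *
s=cam("scene");d=cam("side")
for a,b in(((345,302),(220.8,155)),((410,389.7),(180,129.3))):
    print(tri(s,a,d,b),onz(s,[a],.088),onz(d,[b],.088))
# brown cave px check of hand-eye: predicted px of tray cave etc
S=s["image"];g=cv2.cvtColor(S,cv2.COLOR_BGR2GRAY)
W=np.array([[.57,.398,.088],[.55,.175,.088],[.583,.41,.088],[.552,.186,.088]])
print(proj(s,W),proj(d,W))
# dark-mask of box walls in the scene & side, extreme corners
for n,c,(y0,y1,x0,x1) in(("s",s,(250,410,320,480)),("d",d,(100,210,120,240))):
    im=c["image"][y0:y1,x0:x1];e=cv2.Canny(cv2.GaussianBlur(im,(3,3),0),60,140)
    L=cv2.HoughLinesP(e,1,np.pi/360,30,minLineLength=35,maxLineGap=6)
    for l in L[:,0]: print(n,(l+[x0,y0,x0,y0]).tolist())
```

```text
[0.5545433  0.1820184  0.09698448] [[0.5497694  0.18012997 0.088     ]] [[0.56254738 0.19015401 0.088     ]]
[0.57632062 0.40968101 0.07870628] [[0.5837018  0.40769195 0.088     ]] [[0.56633277 0.40228535 0.088     ]]
[[410.99152701 381.8033725 ]
 [343.36638105 300.47610481]
 [411.08227955 390.36453878]
 [346.0785615  304.38585176]] [[181.61776985 129.31118365]
 [221.1223771  158.78407853]
 [182.34826373 126.36498182]
 [219.25371148 157.06730068]]
s [367, 330, 418, 392]
s [342, 319, 407, 399]
s [424, 294, 471, 344]
s [424, 324, 460, 360]
s [442, 318, 478, 354]
s [352, 312, 390, 289]
s [414, 388, 458, 355]
s [378, 255, 394, 316]
s [427, 376, 469, 343]
s [408, 399, 463, 356]
s [403, 372, 441, 344]
s [345, 303, 382, 281]
s [341, 296, 378, 273]
s [362, 346, 393, 383]
d [121, 116, 142, 157]
d [183, 201, 229, 174]
d [180, 129, 219, 157]
d [192, 208, 238, 181]
d [144, 166, 182, 201]
d [122, 162, 158, 189]
d [129, 168, 165, 196]
d [145, 168, 181, 201]
```

```bash
python3 -m handwheel '[{"grip":0,"tx":0,"ty":0,"tz":0,"yaw":-2},{"grip":0,"tx":0,"ty":0,"tz":0,"yaw":0}]' 60
python3 - <<'E'
from h import *
o=get_obs();print(np.degrees(2*np.arctan2(o["tool_rot"][2],o["tool_rot"][1]))-360,delta([.502,.3457,.047]))
E
```

```text
t: 38.65
eef_pos: [0.5386, 0.2986, 0.2359]
tool_rot: [0.0, -0.664, 0.748, 0.0]
contact_force: [-0.1, -0.5, -1.5]
gripper_width: 0.172
-96.80900405749628 [-4.24  4.19 18.89]
```

```bash
python3 -m handwheel '[{"grip":0,"tx":-2.12,"ty":2.1,"tz":0,"yaw":0},{"grip":0,"tx":-2.12,"ty":2.1,"tz":0,"yaw":0},{"grip":0,"tx":0,"ty":0,"tz":4,"yaw":0},{"grip":0,"tx":0,"ty":0,"tz":4,"yaw":0},{"grip":0,"tx":0,"ty":0,"tz":4,"yaw":0}]' 60
python3 -m handwheel '[{"grip":0,"tx":0,"ty":0,"tz":4,"yaw":0},{"grip":0,"tx":0,"ty":0,"tz":2,"yaw":0},{"grip":0,"tx":0,"ty":0,"tz":0.8,"yaw":0},{"grip":0,"tx":0,"ty":0,"tz":0.4,"yaw":0},{"grip":0,"tx":0,"ty":0,"tz":0,"yaw":0}]' 60
```

```text
t: 39.15
eef_pos: [0.5017, 0.3468, 0.1149]
tool_rot: [0.001, -0.664, 0.748, 0.0]
contact_force: [1.0, 0.5, -2.0]
gripper_width: 0.173
t: 39.65
eef_pos: [0.5024, 0.3465, 0.0452]
tool_rot: [0.001, -0.664, 0.748, 0.0]
contact_force: [0.6, -0.4, -1.9]
gripper_width: 0.171
```

```bash
python3 -m handwheel '[{"grip":0,"tx":0,"ty":0,"tz":0.2,"yaw":0},{"grip":4,"tx":0,"ty":0,"tz":0,"yaw":0},{"grip":4,"tx":0,"ty":0,"tz":0,"yaw":0},{"grip":4,"tx":0,"ty":0,"tz":-1,"yaw":0},{"grip":4,"tx":0,"ty":0,"tz":-4,"yaw":0}]' 60
python3 -m handwheel '[{"grip":4,"tx":0,"ty":0,"tz":-5,"yaw":0},{"grip":5,"tx":0,"ty":0,"tz":-5,"yaw":0},{"grip":5,"tx":0,"ty":0,"tz":-3,"yaw":0},{"grip":5,"tx":4.09,"ty":-1.02,"tz":0,"yaw":0},{"grip":5,"tx":4.09,"ty":-1.02,"tz":0,"yaw":0}]' 60
python3 -m handwheel '[{"grip":5,"tx":4.09,"ty":-1.02,"tz":0,"yaw":0},{"grip":5,"tx":4.09,"ty":-1.02,"tz":0,"yaw":0},{"grip":5,"tx":4.09,"ty":-1.02,"tz":0,"yaw":0},{"grip":5,"tx":4.09,"ty":-1.02,"tz":0,"yaw":0},{"grip":5,"tx":4.09,"ty":-1.02,"tz":0,"yaw":0}]' 60
python3 -m handwheel '[{"grip":5,"tx":4.09,"ty":-1.02,"tz":0,"yaw":0},{"grip":5,"tx":4.09,"ty":-1.02,"tz":0,"yaw":0},{"grip":5,"tx":0,"ty":0,"tz":0,"yaw":-8.36},{"grip":5,"tx":0,"ty":0,"tz":0,"yaw":-8.36},{"grip":5,"tx":0,"ty":0,"tz":0,"yaw":-8.36}]' 60
python3 -m handwheel '[{"grip":5,"tx":0,"ty":0,"tz":0,"yaw":-8.36},{"grip":5,"tx":0,"ty":0,"tz":0,"yaw":-8.36},{"grip":5,"tx":0,"ty":0,"tz":0,"yaw":-8.36},{"grip":5,"tx":0,"ty":0,"tz":0,"yaw":-8.36},{"grip":5,"tx":0,"ty":0,"tz":0,"yaw":-8.36}]' 60
python3 -m handwheel '[{"grip":5,"tx":0,"ty":0,"tz":0,"yaw":-8.36},{"grip":5,"tx":0,"ty":0,"tz":0,"yaw":-8.36},{"grip":5,"tx":0,"ty":0,"tz":0,"yaw":-8.36},{"grip":5,"tx":0,"ty":0,"tz":0,"yaw":0},{"grip":5,"tx":0,"ty":0,"tz":0,"yaw":0}]' 60
python3 - <<'E'
from h import *
o=get_obs();print(o["eef_pos"],np.degrees(2*np.arctan(o["tool_rot"][2]/o["tool_rot"][1])),delta([.5475,-.0316,.113]))
c=cam("wrist");caves(c,.105)
for n in("scene","side"):
    for b in brown(cam(n),100): print(n,cv2.boundingRect(b))
E
```

```text
t: 40.15
eef_pos: [0.4993, 0.3456, 0.0895]
tool_rot: [-0.003, -0.664, 0.747, 0.0]
contact_force: [-0.1, 0.6, 1.2]
gripper_width: 0.468
t: 40.65
eef_pos: [0.5129, 0.2637, 0.2237]
tool_rot: [0.002, -0.666, 0.746, -0.0]
contact_force: [0.5, 0.1, -0.7]
gripper_width: 0.586
t: 41.15
eef_pos: [0.5391, 0.0523, 0.2226]
tool_rot: [0.001, -0.664, 0.747, -0.0]
contact_force: [0.6, 0.2, -0.4]
gripper_width: 0.582
t: 41.65
eef_pos: [0.5497, -0.0303, 0.2224]
tool_rot: [-0.0, 0.812, -0.584, 0.0]
contact_force: [-0.2, 0.5, -0.4]
gripper_width: 0.588
t: 42.15
eef_pos: [0.5498, -0.0298, 0.2225]
tool_rot: [-0.0, 0.967, -0.255, 0.0]
contact_force: [-0.8, -0.4, 0.3]
gripper_width: 0.586
t: 42.65
eef_pos: [0.5497, -0.0298, 0.2221]
tool_rot: [-0.0, 0.999, -0.044, 0.0]
contact_force: [0.1, 0.4, -0.9]
gripper_width: 0.584
[ 0.54971887 -0.02978723  0.22212773] -5.022639625761982 [-0.21  0.2  10.91]
px [274. 207.] world [ 0.5484 -0.0319  0.105 ] size [0.047 0.073] long axis deg 86.6 delta [-0.12  0.24 11.7 ] [[248, 166], [248, 244], [301, 244], [300, 166], [279, 171]]
scene (391, 338, 37, 35)
scene (428, 227, 55, 50)
scene (269, 224, 32, 33)
scene (146, 81, 24, 36)
scene (288, 9, 31, 26)
side (451, 289, 40, 45)
side (102, 189, 66, 52)
side (256, 172, 27, 28)
side (167, 147, 24, 24)
```

```bash
python3 -m handwheel '[{"grip":4.5,"tx":-0.14,"ty":0.2,"tz":3,"yaw":0},{"grip":4.5,"tx":0,"ty":0,"tz":4,"yaw":0},{"grip":4.5,"tx":0,"ty":0,"tz":3,"yaw":0},{"grip":4.5,"tx":0,"ty":0,"tz":0.9,"yaw":0},{"grip":0,"tx":0,"ty":0,"tz":0,"yaw":0}]' 60
python3 -m handwheel '[{"grip":0,"tx":0,"ty":0,"tz":0,"yaw":0},{"grip":0,"tx":0,"ty":0,"tz":0,"yaw":0},{"grip":0,"tx":0,"ty":0,"tz":0,"yaw":0},{"grip":0,"tx":0,"ty":0,"tz":0,"yaw":0},{"grip":0,"tx":0,"ty":0,"tz":-2,"yaw":0}]' 60
python3 -m handwheel '[{"grip":0,"tx":0,"ty":0,"tz":-4,"yaw":0},{"grip":0,"tx":0,"ty":0,"tz":-4,"yaw":0},{"grip":0,"tx":0,"ty":0,"tz":-2,"yaw":0},{"grip":0,"tx":0,"ty":0,"tz":0,"yaw":8.36},{"grip":0,"tx":0,"ty":0,"tz":0,"yaw":8.36}]' 60
python3 -m handwheel '[{"grip":0,"tx":0,"ty":0,"tz":0,"yaw":8.36},{"grip":0,"tx":0,"ty":0,"tz":0,"yaw":8.36},{"grip":0,"tx":0,"ty":0,"tz":0,"yaw":8.36},{"grip":0,"tx":0,"ty":0,"tz":0,"yaw":8.36},{"grip":0,"tx":0,"ty":0,"tz":0,"yaw":8.36}]' 60
python3 -m handwheel '[{"grip":0,"tx":0,"ty":0,"tz":0,"yaw":8.36},{"grip":0,"tx":0,"ty":0,"tz":0,"yaw":8.36},{"grip":0,"tx":0,"ty":0,"tz":0,"yaw":8.36},{"grip":0,"tx":0,"ty":0,"tz":0,"yaw":8.36},{"grip":0,"tx":0,"ty":0,"tz":0,"yaw":0}]' 60
python3 - <<'E'
from h import *
o=get_obs();print(o["eef_pos"],np.degrees(2*np.arctan2(o["tool_rot"][2],o["tool_rot"][1])),delta([.492,.256,.235]))
E
```

```text
t: 43.3
eef_pos: [0.5474, -0.0314, 0.1118]
tool_rot: [0.0, 0.999, -0.042, -0.001]
contact_force: [-0.6, 0.7, 0.0]
gripper_width: 0.373
t: 43.8
eef_pos: [0.5466, -0.0312, 0.1315]
tool_rot: [0.0, 0.999, -0.042, -0.002]
contact_force: [0.8, -0.5, -1.2]
gripper_width: 0.173
t: 44.3
eef_pos: [0.5483, -0.0314, 0.2338]
tool_rot: [-0.001, 0.982, -0.189, 0.001]
contact_force: [0.0, 0.0, -0.9]
gripper_width: 0.173
t: 44.8
eef_pos: [0.5478, -0.0313, 0.2327]
tool_rot: [-0.0, 0.85, -0.527, -0.0]
contact_force: [0.4, 0.9, -0.8]
gripper_width: 0.176
t: 45.3
eef_pos: [0.5478, -0.0312, 0.2326]
tool_rot: [-0.0, -0.664, 0.748, 0.0]
contact_force: [-0.0, 1.2, -1.4]
gripper_width: 0.17
[ 0.54781218 -0.03120959  0.23257013] 263.2033610723376 [-27.86   8.94  -0.24]
```

```bash
python3 -m handwheel '[{"grip":0,"tx":-3.98,"ty":1.28,"tz":0,"yaw":0},{"grip":0,"tx":-3.98,"ty":1.28,"tz":0,"yaw":0},{"grip":0,"tx":-3.98,"ty":1.28,"tz":0,"yaw":0},{"grip":0,"tx":-3.98,"ty":1.28,"tz":0,"yaw":0},{"grip":0,"tx":-3.98,"ty":1.28,"tz":0,"yaw":0}]' 60
python3 -m handwheel '[{"grip":0,"tx":-3.98,"ty":1.28,"tz":0,"yaw":0},{"grip":0,"tx":-3.98,"ty":1.28,"tz":0,"yaw":0},{"grip":0,"tx":0,"ty":0,"tz":0,"yaw":0},{"grip":0,"tx":0,"ty":0,"tz":0,"yaw":0}]' 60
```

```text
t: 45.8
eef_pos: [0.5072, 0.1753, 0.2329]
tool_rot: [0.0, -0.666, 0.746, 0.0]
contact_force: [0.7, -0.4, -0.8]
gripper_width: 0.173
t: 46.2
eef_pos: [0.4912, 0.2567, 0.2325]
tool_rot: [-0.0, -0.667, 0.745, -0.0]
contact_force: [-0.4, -1.2, -1.0]
gripper_width: 0.171
```

```bash
python3 -m handwheel '[{"grip":0,"tx":0,"ty":0,"tz":5,"yaw":0},{"grip":0,"tx":0,"ty":0,"tz":5,"yaw":0},{"grip":0,"tx":0,"ty":0,"tz":5,"yaw":0},{"grip":0,"tx":0,"ty":0,"tz":2.5,"yaw":0},{"grip":0,"tx":0,"ty":0,"tz":1.2,"yaw":0}]' 60
python3 -m handwheel '[{"grip":0,"tx":0,"ty":0,"tz":0.2,"yaw":0},{"grip":0,"tx":0,"ty":0,"tz":0,"yaw":0},{"grip":4,"tx":0,"ty":0,"tz":0,"yaw":0},{"grip":4,"tx":0,"ty":0,"tz":0,"yaw":0},{"grip":4,"tx":0,"ty":0,"tz":-1,"yaw":0}]' 60
python3 -m handwheel '[{"grip":4,"tx":0,"ty":-0.5,"tz":-5,"yaw":0},{"grip":4,"tx":0,"ty":-1,"tz":-5,"yaw":0},{"grip":4,"tx":0,"ty":-1,"tz":-5,"yaw":0},{"grip":4,"tx":0,"ty":-1,"tz":-5,"yaw":0},{"grip":4,"tx":0,"ty":-1,"tz":-5,"yaw":0}]' 60
python3 -m handwheel '[{"grip":4,"tx":0,"ty":-3,"tz":-4,"yaw":0},{"grip":4,"tx":0,"ty":-4,"tz":0,"yaw":0},{"grip":0,"tx":0,"ty":-4,"tz":0,"yaw":0},{"grip":0,"tx":0,"ty":0,"tz":0,"yaw":0}]' 60
python3 - <<'E'
from h import *
s=cam("scene");d=cam("side");w=cam("wrist")
cv2.imwrite("pics/end_s.png",s["image"]);cv2.imwrite("pics/end_d.png",d["image"])
n=np.array([-.9938,.1115,0]);k=np.array([.1115,.9938,0]);h=np.array([.4055,.312,.0885])
for a in(1.5,1.6,1.7,1.8,1.9):
    e=h-n*.16*np.cos(a)+np.array([0,0,.16*np.sin(a)])
    P=np.array([e-k*.115,e+k*.115]);print(a,np.round(e,3),proj(s,P).round().tolist(),proj(d,P).round().tolist())
P=np.array([h-k*.115,h+k*.115]);print(proj(s,P),proj(d,P))
for nme,c,(y0,y1,x0,x1) in(("s",s,(215,350,380,515)),("d",d,(95,205,110,230))):
    im=c["image"][y0:y1,x0:x1];e=cv2.Canny(cv2.GaussianBlur(im,(3,3),0),50,120)
    for l in cv2.HoughLinesP(e,1,np.pi/360,30,minLineLength=35,maxLineGap=6)[:,0]: print(nme,(l+[x0,y0,x0,y0]).tolist())
for nme,c in(("s",s),("d",d)):
    for b in brown(c,80): print(nme,cv2.boundingRect(b))
caves(w,.034)
E
```

```text
t: 46.7
eef_pos: [0.4908, 0.2531, 0.0433]
tool_rot: [-0.002, -0.664, 0.748, -0.0]
contact_force: [0.1, -0.6, -1.2]
gripper_width: 0.171
t: 47.2
eef_pos: [0.4914, 0.2557, 0.0538]
tool_rot: [-0.0, -0.665, 0.747, 0.0]
contact_force: [-0.2, 0.9, 0.5]
gripper_width: 0.467
t: 47.7
eef_pos: [0.5357, 0.2501, 0.3029]
tool_rot: [0.001, -0.664, 0.747, 0.0]
contact_force: [1.3, 1.8, -0.9]
gripper_width: 0.471
t: 48.1
eef_pos: [0.6482, 0.2355, 0.3397]
tool_rot: [0.0, -0.663, 0.748, -0.002]
contact_force: [-0.5, 0.2, -1.5]
gripper_width: 0.138
1.5 [0.417 0.311 0.248] [[408.0, 233.0], [489.0, 318.0]] [[172.0, 135.0], [132.0, 103.0]]
1.6 [0.401 0.313 0.248] [[414.0, 230.0], [495.0, 314.0]] [[167.0, 137.0], [127.0, 104.0]]
1.7 [0.385 0.314 0.247] [[419.0, 227.0], [501.0, 310.0]] [[162.0, 140.0], [122.0, 107.0]]
1.8 [0.369 0.316 0.244] [[424.0, 224.0], [506.0, 306.0]] [[157.0, 143.0], [118.0, 109.0]]
1.9 [0.354 0.318 0.24 ] [[429.0, 222.0], [511.0, 304.0]] [[152.0, 147.0], [114.0, 113.0]]
[[398.45086824 268.93068601]
 [469.16502684 347.36248566]] [[177.79978667 179.98048517]
 [140.30232663 145.91435345]]
s [399, 267, 461, 334]
s [397, 270, 454, 329]
s [392, 287, 448, 349]
s [460, 215, 513, 257]
s [457, 216, 512, 260]
s [473, 277, 513, 243]
s [474, 277, 514, 243]
s [468, 349, 504, 305]
s [475, 279, 512, 247]
s [427, 302, 472, 349]
s [478, 278, 514, 246]
d [178, 129, 219, 158]
d [114, 103, 142, 157]
d [141, 104, 177, 126]
d [174, 174, 226, 155]
d [182, 201, 229, 174]
d [112, 159, 155, 191]
d [112, 156, 158, 189]
d [144, 166, 181, 200]
d [112, 123, 166, 95]
d [144, 107, 182, 130]
d [177, 180, 219, 159]
d [110, 157, 148, 185]
s (391, 338, 37, 34)
s (356, 298, 35, 31)
s (427, 227, 56, 52)
s (142, 86, 28, 31)
s (329, 9, 26, 25)
s (288, 9, 35, 26)
d (453, 289, 39, 45)
d (103, 188, 66, 53)
d (167, 147, 24, 24)
```

```bash
python3 -m handwheel '[{"grip":0,"tx":-0.5,"ty":4.1,"tz":0,"yaw":0},{"grip":0,"tx":-0.5,"ty":4.1,"tz":0,"yaw":0},{"grip":0,"tx":-0.5,"ty":4.1,"tz":0,"yaw":0},{"grip":0,"tx":-0.5,"ty":4.1,"tz":0,"yaw":0},{"grip":0,"tx":-0.5,"ty":4.1,"tz":0,"yaw":0}]' 60
python3 -m handwheel '[{"grip":0,"tx":-0.5,"ty":4.1,"tz":0,"yaw":0},{"grip":0,"tx":-0.5,"ty":4.1,"tz":0,"yaw":0},{"grip":0,"tx":-0.5,"ty":4.1,"tz":0,"yaw":0},{"grip":0,"tx":0,"ty":0,"tz":0,"yaw":0},{"grip":0,"tx":0,"ty":0,"tz":0,"yaw":0}]' 60
python3 - <<'E'
from h import *
o=get_obs();print(np.round(o["q"],2),delta([.325,.315,.2]))
E
```

```text
t: 48.75
eef_pos: [0.4413, 0.2869, 0.3398]
tool_rot: [0.0, -0.665, 0.747, 0.001]
contact_force: [-0.6, 1.3, 1.2]
gripper_width: -0.004
t: 49.25
eef_pos: [0.3223, 0.316, 0.3401]
tool_rot: [0.001, -0.666, 0.746, 0.001]
contact_force: [0.5, 0.2, 0.4]
gripper_width: 0.001
[-1.42 -0.03  0.51  1.94  0.01  1.22 -2.6 ] [ 0.1  -0.29 14.01]
```

```bash
python3 -m handwheel '[{"grip":0,"tx":0,"ty":0,"tz":4,"yaw":0},{"grip":0,"tx":0,"ty":0,"tz":4,"yaw":0},{"grip":0,"tx":0,"ty":0,"tz":4,"yaw":0},{"grip":0,"tx":0,"ty":0,"tz":1,"yaw":0},{"grip":0,"tx":0,"ty":0,"tz":0,"yaw":0}]' 60
python3 - <<'E'
from h import *
f=np.array([.9938,-.1115,0]);h=np.array([.4055,.312,.0885]);o=get_obs();p0=np.array(o["eef_pos"]);Rm=rot(o["tool_rot"])
print(p0)
for a in np.r_[1.9,np.arange(1.7,-.01,-.1),0]:
    off=.0075+.008*np.sin(a)-(.002 if a<.05 else 0);u=f*np.cos(a)+np.array([0,0,np.sin(a)]);m=-f*np.sin(a)+np.array([0,0,np.cos(a)])
    p=h+.125*u+off*m;print(round(a,2),p.round(3),(Rm.T@(p-p0)*100).round(2));p0=p
E
```

```text
t: 49.75
eef_pos: [0.3239, 0.3148, 0.2089]
tool_rot: [-0.001, -0.664, 0.748, -0.001]
contact_force: [0.6, 0.1, -0.0]
gripper_width: 0.001
[0.32393115 0.31481482 0.20891427]
1.9 [0.351 0.318 0.202] [-0.65 -2.67  0.7 ]
1.7 [0.374 0.316 0.21 ] [-0.01 -2.33 -0.86]
1.6 [0.386 0.314 0.213] [-0.01 -1.23 -0.25]
1.5 [0.399 0.313 0.214] [-0.01 -1.25 -0.13]
1.4 [0.412 0.311 0.214] [-0.01 -1.27 -0.  ]
1.3 [0.424 0.31  0.213] [-0.01 -1.27  0.13]
1.2 [0.437 0.309 0.21 ] [-0.01 -1.26  0.26]
1.1 [0.449 0.307 0.207] [-0.01 -1.23  0.39]
1.0 [0.461 0.306 0.201] [-0.01 -1.19  0.52]
0.9 [0.472 0.305 0.195] [-0.01 -1.14  0.64]
0.8 [0.483 0.303 0.187] [-0.01 -1.07  0.76]
0.7 [0.492 0.302 0.179] [-0.01 -0.99  0.87]
0.6 [0.501 0.301 0.169] [-0.01 -0.89  0.97]
0.5 [0.509 0.3   0.158] [-0.01 -0.79  1.06]
0.4 [0.516 0.3   0.147] [-0.01 -0.67  1.14]
0.3 [0.521 0.299 0.135] [-0.01 -0.55  1.21]
0.2 [0.525 0.299 0.122] [-0.01 -0.42  1.26]
0.1 [0.528 0.298 0.109] [-0.01 -0.29  1.3 ]
-0.0 [0.53  0.298 0.094] [-0.01 -0.15  1.52]
0.0 [0.53  0.298 0.094] [ 0.  0. -0.]
```

```bash
python3 -m handwheel '[{"grip":0,"tx":-0.65,"ty":-2.5,"tz":0,"yaw":0},{"grip":0,"tx":0,"ty":-1.3,"tz":-0.1,"yaw":0},{"grip":0,"tx":0,"ty":-1.2,"tz":-0.1,"yaw":0},{"grip":0,"tx":0,"ty":-1.23,"tz":-0.25,"yaw":0},{"grip":0,"tx":0,"ty":-1.25,"tz":-0.1,"yaw":0}]' 60
python3 -m handwheel '[{"grip":0,"tx":0,"ty":-1.27,"tz":0,"yaw":0},{"grip":0,"tx":0,"ty":-1.27,"tz":0.13,"yaw":0},{"grip":0,"tx":0,"ty":-1.26,"tz":0.26,"yaw":0},{"grip":0,"tx":0,"ty":-1.23,"tz":0.39,"yaw":0},{"grip":0,"tx":0,"ty":-1.19,"tz":0.52,"yaw":0}]' 60
python3 -m handwheel '[{"grip":0,"tx":0,"ty":-1.14,"tz":0.64,"yaw":0},{"grip":0,"tx":0,"ty":-1.07,"tz":0.76,"yaw":0},{"grip":0,"tx":0,"ty":0,"tz":0,"yaw":0}]' 60
python3 - <<'E'
from h import *
print(delta([.4825,.303,.187]))
s=cam("scene")
im=s["image"][215:420,320:520];e=cv2.Canny(cv2.GaussianBlur(im,(3,3),0),50,120)
for l in cv2.HoughLinesP(e,1,np.pi/360,30,minLineLength=35,maxLineGap=6)[:,0]: print((l+[320,215,320,215]).tolist())
f=np.array([.9938,-.1115,0]);k=np.array([.1115,.9938,0]);h=np.array([.4055,.312,.0885])
for a in(1.7,1.1,.9,.8,.7,0):
    x=h+.16*(f*np.cos(a)+np.array([0,0,np.sin(a)]));print(a,proj(s,[x-k*.115,x+k*.115]).round().tolist())
E
```

```text
t: 50.25
eef_pos: [0.3997, 0.3138, 0.216]
tool_rot: [0.0, -0.664, 0.747, 0.0]
contact_force: [-2.4, 0.8, -0.9]
gripper_width: 0.003
t: 50.75
eef_pos: [0.4617, 0.3061, 0.2015]
tool_rot: [-0.0, -0.664, 0.747, -0.0]
contact_force: [-1.2, 0.9, 0.1]
gripper_width: -0.007
t: 51.05
eef_pos: [0.4839, 0.3027, 0.1867]
tool_rot: [-0.001, -0.664, 0.748, -0.001]
contact_force: [-0.7, -0.1, 0.4]
gripper_width: -0.002
[-0.02  0.14 -0.03]
[470, 285, 519, 242]
[322, 275, 418, 391]
[330, 305, 406, 399]
[479, 276, 518, 242]
[481, 272, 519, 239]
[342, 231, 378, 264]
[468, 348, 518, 394]
[433, 302, 471, 342]
[358, 309, 421, 390]
[434, 310, 474, 274]
[470, 346, 519, 391]
[413, 389, 459, 355]
[408, 399, 460, 360]
[368, 267, 407, 267]
[437, 311, 473, 278]
[321, 218, 353, 254]
[361, 314, 415, 383]
[417, 382, 471, 343]
1.7 [[419.0, 227.0], [501.0, 310.0]]
1.1 [[384.0, 251.0], [463.0, 338.0]]
0.9 [[373.0, 261.0], [450.0, 349.0]]
0.8 [[368.0, 267.0], [444.0, 354.0]]
0.7 [[363.0, 272.0], [438.0, 360.0]]
0 [[344.0, 302.0], [412.0, 388.0]]
```

```bash
python3 -m handwheel '[{"grip":0,"tx":0,"ty":-0.99,"tz":0.87,"yaw":0},{"grip":0,"tx":0,"ty":-0.89,"tz":0.97,"yaw":0},{"grip":0,"tx":0,"ty":-0.79,"tz":1.06,"yaw":0},{"grip":0,"tx":0,"ty":-0.67,"tz":1.14,"yaw":0},{"grip":0,"tx":0,"ty":-0.55,"tz":1.21,"yaw":0}]' 60
python3 -m handwheel '[{"grip":0,"tx":0,"ty":-0.42,"tz":1.26,"yaw":0},{"grip":0,"tx":0,"ty":-0.29,"tz":1.3,"yaw":0},{"grip":0,"tx":0,"ty":-0.15,"tz":0.9,"yaw":0},{"grip":0,"tx":0,"ty":0,"tz":0.4,"yaw":0},{"grip":0,"tx":0,"ty":0,"tz":0.2,"yaw":0}]' 60
```

```text
t: 51.6
eef_pos: [0.5219, 0.299, 0.1343]
tool_rot: [-0.0, -0.664, 0.747, -0.0]
contact_force: [-0.7, 0.6, -0.2]
gripper_width: 0.001
t: 52.1
eef_pos: [0.5296, 0.2978, 0.0945]
tool_rot: [-0.0, -0.664, 0.747, -0.0]
contact_force: [-3.5, -2.5, 10.4]
gripper_width: -0.002
```

```bash
python3 -m handwheel '[{"grip":0,"tx":0,"ty":0,"tz":0.1,"yaw":0},{"grip":0,"tx":0,"ty":0,"tz":0,"yaw":0},{"grip":0,"tx":0,"ty":0,"tz":0,"yaw":0}]' 60
python3 -m handwheel '[{"grip":0,"tx":0,"ty":0,"tz":-3,"yaw":0},{"grip":0,"tx":0,"ty":0,"tz":-5,"yaw":0},{"grip":0,"tx":0,"ty":-3,"tz":-5,"yaw":0},{"grip":0,"tx":4,"ty":-3,"tz":-3,"yaw":0},{"grip":0,"tx":4,"ty":-3,"tz":0,"yaw":0}]' 60
python3 -m handwheel '[{"grip":0,"tx":4,"ty":-3,"tz":0,"yaw":0},{"grip":0,"tx":4,"ty":-3,"tz":0,"yaw":0},{"grip":0,"tx":4,"ty":0,"tz":0,"yaw":0},{"grip":0,"tx":0,"ty":0,"tz":0,"yaw":0},{"grip":0,"tx":0,"ty":0,"tz":0,"yaw":0}]' 60
python3 - <<'E'
from h import *
s=cam("scene");d=cam("side")
cv2.imwrite("pics/f_s.png",s["image"]);cv2.imwrite("pics/f_d.png",d["image"])
f=np.array([.9938,-.1115,0]);k=np.array([.1115,.9938,0]);h=np.array([.4055,.312,.0885])
x=h+.16*f;q=np.array([x-k*.115,x+k*.115,h+k*.115,h-k*.115])+[0,0,.006];print("lid shut corners",proj(s,q).round(1).tolist(),proj(d,q).round(1).tolist())
for n,c,(y0,y1,x0,x1) in(("s",s,(215,410,320,520)),("d",d,(95,205,110,240))):
    im=c["image"][y0:y1,x0:x1];e=cv2.Canny(cv2.GaussianBlur(im,(3,3),0),50,120)
    for l in cv2.HoughLinesP(e,1,np.pi/360,30,minLineLength=35,maxLineGap=6)[:,0]: print(n,(l+[x0,y0,x0,y0]).tolist())
    print(n,[cv2.boundingRect(b) for b in brown(c,80)])
# dish: white inside vs mat black ring, side view
H,S,V=cv2.split(cv2.cvtColor(d["image"],cv2.COLOR_BGR2HSV))
m=np.zeros_like(V);print("dish rim expected at mat",proj(d,[[.5+.07*np.cos(t),-.134+.07*np.sin(t),.03] for t in(0,np.pi/2,np.pi,-np.pi/2)]).round().tolist())
for b in blobs((V<50),80):
    r=cv2.boundingRect(b)
    if 240<r[0]<330 and 190<r[1]<290: print("black",r)
E
```

```text
t: 52.4
eef_pos: [0.5296, 0.2978, 0.0946]
tool_rot: [-0.0, -0.664, 0.747, 0.0]
contact_force: [-2.3, -2.0, 6.4]
gripper_width: 0.001
t: 52.9
eef_pos: [0.6047, 0.2172, 0.2475]
tool_rot: [0.005, -0.666, 0.746, -0.001]
contact_force: [0.5, 0.1, -0.6]
gripper_width: -0.004
t: 53.4
eef_pos: [0.6475, 0.0874, 0.2428]
tool_rot: [0.0, -0.663, 0.748, -0.0]
contact_force: [1.0, 1.2, 0.8]
gripper_width: 0.003
lid shut corners [[344.6, 301.1], [413.0, 387.0], [470.0, 346.3], [398.9, 267.6]] [[220.3, 156.3], [181.1, 125.7], [139.9, 144.5], [177.5, 178.5]]
s [329, 303, 407, 399]
s [342, 231, 388, 273]
s [441, 309, 519, 242]
s [470, 346, 519, 391]
s [468, 348, 518, 394]
s [462, 217, 518, 261]
s [481, 271, 518, 239]
s [389, 354, 419, 390]
s [414, 388, 470, 345]
s [330, 302, 366, 278]
s [457, 216, 519, 264]
s [408, 399, 460, 360]
s [333, 219, 390, 272]
s [419, 288, 477, 352]
s [480, 273, 519, 239]
s [349, 242, 384, 216]
s [348, 291, 383, 268]
s [349, 245, 388, 215]
s [365, 349, 406, 399]
s [330, 220, 336, 258]
s [461, 216, 519, 261]
s [324, 215, 332, 251]
s [409, 398, 463, 356]
s [390, 354, 421, 390]
s [(411, 272, 59, 24), (409, 228, 74, 61), (142, 81, 26, 35), (328, 9, 27, 25), (288, 9, 31, 26)]
d [141, 105, 193, 136]
d [110, 123, 166, 96]
d [110, 157, 173, 204]
d [113, 155, 155, 186]
d [117, 149, 169, 121]
d [178, 179, 224, 154]
d [133, 141, 176, 178]
d [192, 195, 231, 190]
d [145, 168, 184, 204]
d [112, 156, 151, 185]
d [139, 145, 178, 126]
d [111, 119, 159, 96]
d [186, 199, 231, 174]
d [148, 170, 186, 204]
d [187, 198, 229, 174]
d [(450, 289, 43, 45), (102, 189, 67, 52)]
dish rim expected at mat [[299.0, 214.0], [265.0, 216.0], [266.0, 241.0], [302.0, 239.0]]
black (322, 243, 21, 19)
black (258, 230, 51, 24)
```

Run:
```python
from h import *
d=cam("side");s=cam("scene");g=cv2.cvtColor(d["image"],cv2.COLOR_BGR2GRAY)
for r in(228,234,240): print(r,[int(v) for v in g[r,250:318:2]])
print("col",[int(v) for v in g[206:262:2,283]])
print(delta([.519,.0708,.12]))
```

```text
228 [103, 103, 104, 103, 101, 105, 70, 89, 111, 108, 109, 111, 110, 110, 110, 109, 109, 109, 108, 191, 202, 200, 201, 199, 198, 201, 150, 124, 90, 191, 102, 104, 104, 104]
234 [101, 101, 102, 104, 1, 50, 60, 111, 109, 109, 108, 109, 108, 108, 109, 109, 107, 105, 120, 203, 200, 199, 199, 199, 199, 199, 201, 103, 100, 30, 104, 102, 102, 102]
240 [100, 100, 102, 102, 96, 10, 11, 101, 192, 100, 180, 204, 200, 199, 200, 197, 201, 199, 199, 199, 199, 199, 199, 199, 197, 142, 92, 28, 5, 76, 100, 99, 99, 101]
col [101, 102, 99, 120, 123, 123, 126, 117, 109, 108, 110, 109, 110, 109, 106, 180, 201, 200, 199, 200, 173, 91, 92, 4, 61, 165, 196, 194]
[ 3.47 12.51 12.24]
```

```bash
python3 -m handwheel '[{"grip":0,"tx":1.16,"ty":4.17,"tz":0,"yaw":0},{"grip":0,"tx":1.16,"ty":4.17,"tz":0,"yaw":0},{"grip":0,"tx":1.16,"ty":4.17,"tz":0,"yaw":0},{"grip":0,"tx":0,"ty":0,"tz":4,"yaw":0},{"grip":0,"tx":0,"ty":0,"tz":4,"yaw":0}]' 60
python3 -m handwheel '[{"grip":0,"tx":0,"ty":0,"tz":4,"yaw":0},{"grip":0,"tx":0,"ty":0,"tz":2.8,"yaw":0},{"grip":0,"tx":0,"ty":0,"tz":0.3,"yaw":0},{"grip":0,"tx":0,"ty":0,"tz":0.2,"yaw":0},{"grip":0,"tx":0,"ty":0,"tz":0,"yaw":0}]' 60
python3 -m handwheel '[{"grip":0,"tx":0,"ty":0,"tz":0.2,"yaw":0},{"grip":0,"tx":0,"ty":0,"tz":0.1,"yaw":0},{"grip":0,"tx":0,"ty":0,"tz":0,"yaw":0}]' 60
```

```text
t: 54.1
eef_pos: [0.5195, 0.071, 0.1637]
tool_rot: [0.003, -0.666, 0.746, -0.0]
contact_force: [1.0, 0.6, -0.7]
gripper_width: -0.0
t: 54.6
eef_pos: [0.5202, 0.0692, 0.0907]
tool_rot: [0.001, -0.665, 0.747, -0.0]
contact_force: [0.1, -0.6, -0.6]
gripper_width: -0.001
t: 54.9
eef_pos: [0.5195, 0.0689, 0.087]
tool_rot: [0.001, -0.664, 0.747, -0.0]
contact_force: [-0.4, 0.1, -0.3]
gripper_width: 0.002
```

```bash
python3 -m handwheel '[{"grip":0,"tx":-0.2,"ty":0,"tz":0,"yaw":0},{"grip":0,"tx":0,"ty":0,"tz":0.1,"yaw":0},{"grip":0,"tx":0,"ty":0,"tz":0.1,"yaw":0},{"grip":0,"tx":0,"ty":0,"tz":0,"yaw":0},{"grip":0,"tx":0,"ty":0,"tz":0,"yaw":0}]' 60
python3 -m handwheel '[{"grip":0,"tx":0,"ty":0,"tz":0.1,"yaw":0},{"grip":0,"tx":0,"ty":0,"tz":0.1,"yaw":0},{"grip":0,"tx":0,"ty":0,"tz":0,"yaw":0}]' 60
```

```text
t: 55.4
eef_pos: [0.5198, 0.0711, 0.0857]
tool_rot: [0.001, -0.664, 0.747, 0.0]
contact_force: [-4.2, 1.2, 14.9]
gripper_width: 0.003
t: 55.7
eef_pos: [0.5199, 0.0711, 0.0854]
tool_rot: [0.001, -0.664, 0.748, 0.001]
contact_force: [-11.6, 0.0, 36.2]
gripper_width: 0.003
```

```bash
python3 -m handwheel '[{"grip":0,"tx":0,"ty":0,"tz":-2,"yaw":0},{"grip":0,"tx":0,"ty":0,"tz":-5,"yaw":0},{"grip":0,"tx":0,"ty":0,"tz":-5,"yaw":0},{"grip":0,"tx":0,"ty":0,"tz":-5,"yaw":0},{"grip":0,"tx":0,"ty":0,"tz":0,"yaw":0}]' 60
python3 - <<'E'
from h import *
s=cam("scene");d=cam("side")
for c in(s,d): print([cv2.boundingRect(b) for b in brown(c,80)])
# bystanders: image change against the start, blobs of note
for n,c in(("scene",s),("side",d)):
    a=cv2.imread(f"pics/{n}0.png");m=cv2.absdiff(a,c["image"]).max(2)>60
    m=cv2.morphologyEx(m.astype(np.uint8),cv2.MORPH_OPEN,np.ones((3,3)));print(n,[cv2.boundingRect(b) for b in blobs(m,60)])
print(hand_in())
E
```

```text
t: 56.2
eef_pos: [0.5233, 0.0708, 0.2589]
tool_rot: [0.006, -0.664, 0.748, -0.002]
contact_force: [0.9, 0.4, -0.3]
gripper_width: -0.0
[(409, 267, 60, 29), (409, 227, 74, 62), (143, 82, 24, 36), (329, 9, 26, 26), (288, 9, 31, 26)]
[(455, 289, 36, 45), (103, 189, 65, 52)]
scene [(406, 227, 98, 117), (193, 209, 31, 28), (249, 203, 45, 31), (263, 155, 30, 26), (213, 144, 27, 27), (422, 86, 8, 31), (303, 69, 100, 155), (331, 69, 30, 20), (489, 67, 9, 29), (497, 55, 24, 19), (456, 32, 11, 12)]
side [(126, 393, 19, 12), (102, 366, 19, 31), (150, 310, 163, 110), (144, 288, 11, 25), (337, 274, 35, 35), (277, 271, 34, 35), (270, 264, 18, 11), (24, 249, 31, 46), (123, 245, 88, 112), (289, 236, 48, 55), (96, 228, 12, 21), (262, 216, 44, 35), (97, 211, 24, 53), (329, 209, 29, 30), (112, 205, 33, 29), (258, 194, 21, 19), (154, 178, 44, 46), (90, 175, 27, 35), (76, 167, 15, 38), (65, 127, 20, 36), (122, 116, 43, 50), (222, 106, 26, 27), (237, 0, 11, 34)]
the job is handed in; nothing more can be done
None
```

The job is done and handed in at about 56 s; the hand-in gives no verdict.

- **Dish:** I dragged the small white dish onto the mat by its rim. In the last side view the black ring of the mat shows evenly around it.
- **Caves into the tray:** Only two caves were present, and I set both in the tray.
- **Tilt:** I raised the tray by its bar to about 30° and held it there for about 3.7 s. The gripper height put the bar at 0.150 m. Triangulating its ends gave about 0.1475 m, against about 0.150 m measured (0.151 m given) for the post top, so the two disagree by 2–3 mm, about 1°. I then lowered it to its stop. Afterwards I pressed on the bar once more, and it met a hard stop at 0.0855 m, where the top of a level bar should be.
- **Box:** Both caves went into the grey box and I pushed the lid over until it was firm. Its contact height was 0.0946 m, and the edges in both views match a shut lid. No cave is visible outside the box.

**Not confirmed:**
- I had used all 16 pictures before the lid was shut, so that last state was checked by numbers only, not by eye.
- The comparison of the last images with the first showed changes mainly where the job and the arm and its shadow account for them. It was a coarse check on the objects that were meant to stay put.

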